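# Load, probe and tidy a converter test board

## Task

Put each converter module that stands on the bench into the nest of its own length on the green test board, lying fully down on the nest's floor with its black contact face up. When all are loaded, take the probe from its cradle and touch its tip on the brass pad of each module in turn, shortest module first and longest last, holding it there for about half a second, then lay the probe back in its cradle. Leave everything else on the bench where it is.

Things in the scene. Friction and masses are not known exactly. Their poses are not given: they have to be found in the camera images.
- module_s: converter module, a plain aluminium block 60 mm long (its z axis), 50 mm wide (y), 36 mm thick (x). The face that its +x axis points out of is the contact face (black, with a round brass pad and a grey header); the back has dark fin grooves. It starts standing on one end. Origin: centre of that end face, 30 mm along -z from the block's centre. May be absent (None).
- module_s_mid (a point): centre of that module's block
- module_s_pad (a point): centre of the 16 mm brass test pad on that module's contact face, 12 mm from the face's middle towards its +z end
- module_m: converter module, a plain aluminium block 76 mm long (its z axis), 50 mm wide (y), 36 mm thick (x). The face that its +x axis points out of is the contact face (black, with a round brass pad and a grey header); the back has dark fin grooves. It starts standing on one end. Origin: centre of that end face, 38 mm along -z from the block's centre. May be absent (None).
- module_m_mid (a point): centre of that module's block
- module_m_pad (a point): centre of the 16 mm brass test pad on that module's contact face, 12 mm from the face's middle towards its +z end
- module_l: converter module, a plain aluminium block 92 mm long (its z axis), 50 mm wide (y), 36 mm thick (x). The face that its +x axis points out of is the contact face (black, with a round brass pad and a grey header); the back has dark fin grooves. It starts standing on one end. Origin: centre of that end face, 46 mm along -z from the block's centre. May be absent (None).
- module_l_mid (a point): centre of that module's block
- module_l_pad (a point): centre of the 16 mm brass test pad on that module's contact face, 12 mm from the face's middle towards its +z end
- nest_s_floor (a point): middle of the floor of the white nest for the 60 mm module, on the green test board; pocket 64 mm (its x) by 54 mm (y), walls 12 mm high and 6 mm thick above this floor, open along the two long sides (y) except for 9 mm at each corner, so fingers can go down there; z up. The floor lies 17 mm above the bench; nests stand in a row along their y, 100 mm apart; the row's order varies.
- nest_m_floor (a point): middle of the floor of the white nest for the 76 mm module, on the green test board; pocket 80 mm (its x) by 54 mm (y), walls 12 mm high and 6 mm thick above this floor, open along the two long sides (y) except for 9 mm at each corner, so fingers can go down there; z up. The floor lies 17 mm above the bench; nests stand in a row along their y, 100 mm apart; the row's order varies.
- nest_l_floor (a point): middle of the floor of the white nest for the 92 mm module, on the green test board; pocket 96 mm (its x) by 54 mm (y), walls 12 mm high and 6 mm thick above this floor, open along the two long sides (y) except for 9 mm at each corner, so fingers can go down there; z up. The floor lies 17 mm above the bench; nests stand in a row along their y, 100 mm apart; the row's order varies.
- probe: hand probe: black square handle 110 mm long (its x), 20 x 20 mm, then a thin needle towards +x; origin: centre of the handle. Starts lying level in its cradle. 60 g.
- probe_tip (a point): tip of the probe's needle, 110 mm along +x from the handle's centre
- cradle_seat (a point): where the centre of the probe's handle rests in the cradle: 32 mm above the bench; x along the probe's length. Two open-topped grey supports, 42 mm either side of it along x (12 mm thick, notch 24 mm wide, floor 10 mm below this point, cheeks to 2 mm above it); free for fingers between them, base plate top 24 mm below this point.
- solder_spool: bystander: steel solder spool, 60 mm across, 45 mm high; origin under its centre
- flux_bottle: bystander: small flux bottle, 44 mm across, 85 mm high; origin under its centre
- driver: bystander: screwdriver, 160 mm long, lying
- screw_bowl: bystander: steel bowl, 80 mm across, 30 mm high; origin under its centre
- spare_relay: bystander: white relay block 30 x 60 x 25 mm; origin under its centre
- header_strip: bystander: black header strip 16 x 90 x 20 mm; origin under its centre
- wipes_can: bystander: can of wipes, 60 mm across, 110 mm high; origin under its centre
Not all that is in view belongs to the job. What is shaped like the module_s but blue, orange or purple is not meant.

How it is judged (in metres and radians):
On the way, in this order (a step that is already met when the one before it is completed fails the run):
1. every module present is seated in its own nest, contact face up, and let go (horizontal distance between module_s_mid and nest_s_floor below 0.006 m and z of module_s_mid in the frame of nest_s_floor between 0.014 and 0.0215 m and angle between each of module_s, module_m, module_l's own x axis and vertical below 0.1 rad and linear speed of each of module_s, module_m, module_l below 0.02 m/s and contact force between the fingers and module_s below 0.05 N and horizontal distance between module_m_mid and nest_m_floor below 0.006 m and z of module_m_mid in the frame of nest_m_floor between 0.014 and 0.0215 m and contact force between the fingers and module_m below 0.05 N and horizontal distance between module_l_mid and nest_l_floor below 0.006 m and z of module_l_mid in the frame of nest_l_floor between 0.014 and 0.0215 m and contact force between the fingers and module_l below 0.05 N), for 0.2 s.
2. the probe tip touches the brass pad of the 60 mm module in its nest (distance between probe_tip and module_s_pad below 0.009 m and contact force between probe and module_s above 0.2 N and horizontal distance between module_s_mid and nest_s_floor below 0.006 m and z of module_s_mid in the frame of nest_s_floor between 0.014 and 0.0215 m and angle between module_s's own x axis and vertical below 0.1 rad), for 0.2 s.
3. the probe tip touches the brass pad of the 76 mm module in its nest (distance between probe_tip and module_m_pad below 0.009 m and contact force between probe and module_m above 0.2 N and horizontal distance between module_m_mid and nest_m_floor below 0.006 m and z of module_m_mid in the frame of nest_m_floor between 0.014 and 0.0215 m and angle between module_m's own x axis and vertical below 0.1 rad), for 0.2 s.
4. the probe tip touches the brass pad of the 92 mm module in its nest (distance between probe_tip and module_l_pad below 0.009 m and contact force between probe and module_l above 0.2 N and horizontal distance between module_l_mid and nest_l_floor below 0.006 m and z of module_l_mid in the frame of nest_l_floor between 0.014 and 0.0215 m and angle between module_l's own x axis and vertical below 0.1 rad), for 0.2 s.
At the end, for the whole second after the job is handed in: Every module present lies in its own nest within 6 mm of its middle, on its floor (within about 3.5 mm), contact face up within 0.1 rad; the probe lies in its cradle, within 15 mm of the seat and 0.15 rad of its line (either way round); all at rest (horizontal distance between module_s_mid and nest_s_floor below 0.006 m and z of module_s_mid in the frame of nest_s_floor between 0.014 and 0.0215 m and angle between each of module_s, module_m, module_l's own x axis and vertical below 0.1 rad and linear speed of each of module_s, module_m, module_l, probe below 0.02 m/s and horizontal distance between module_m_mid and nest_m_floor below 0.006 m and z of module_m_mid in the frame of nest_m_floor between 0.014 and 0.0215 m and horizontal distance between module_l_mid and nest_l_floor below 0.006 m and z of module_l_mid in the frame of nest_l_floor between 0.014 and 0.0215 m and distance between probe and cradle_seat below 0.015 m and angle between the x axis of probe and the x axis of cradle_seat, either way round below 0.15 rad); the robot touches nothing.
It fails at once if a bystander was moved more than 40 mm (distance of any of solder_spool, flux_bottle, driver, screw_bowl, spare_relay, header_strip, wipes_can from where it was at the start of the episode above 0.04 m).
Of module_s, module_m, module_l only 2 to 3 are there at a start; the rules pass over those that are not, and their reading is None.
At some moment in a run one of module_s, module_m, module_l may be knocked a few centimetres aside while the robot is not near it.
It also fails if it takes over 210 s, if anything falls off the work surface, if the arm or the gripper's body presses on something with over 40 N, if the wrist force passes 120 N, or if a joint passes its speed limit or range.

## Robot

A 6-joint arm with a two-finger parallel gripper is mounted at the origin on the work surface. World frame = base frame: x ahead of the robot, y to its left, z up, the work surface at z = 0. Lengths are in mm, angles in rad, forces in N, time in s.
With the tool pointing down it reaches from about 400 to 925 mm from the base axis. Payload 12.5 kg.
Tool frame: the origin (TCP) lies between the finger pads; the fingertips stand env.tip_extent ahead of it and the grasp point (between the pads) lies 11 mm behind it (env.tip_extent is the distance from the TCP to the fingertips, in mm); z points along the fingers, y is the line along which they close (so a half turn about z gives the same grasp; the last joint's range is limited). The gripper opens to 95 mm and grips with 3 to 60 N. Pads are 20 mm wide; open, the fingers measure 119 mm over their backs; the gripper's body (75 mm by 180 mm) begins 59 mm behind the grasp point.
Start: joints at [-0.106, 0.491, 1.559, -0, 1.092, -0.106], TCP at [625.017, 0.021, 222.661] pointing down, gripper open.
Joint ranges: [-3.1, 3.1], [-0.84, 2.19], [0.05, 2.79], [-1.13, 4.28], [0.06, 2.93], [-2.69, 2.69]. Speed limits (rad/s): [2.22, 2.22, 2.79, 3.14, 3.14, 3.14].

## Interface

Orientations are given as [roll, pitch, yaw] about the fixed x, y, z axes, in that order (R = Rz(yaw) Ry(pitch) Rx(roll)).
In Python, from cell import env gives the robot as it stands.
- The arm moves only by the tool carry_out, never from a script. Its argument "motion" is a list of rows, each a list of 5 numbers: the shift along the tool's x, y, z in mm, then the turn about the tool's z in degrees, then the closure, from 0 (fully open) to 1 (shut). A call has 1 to 12 rows; each row shifts and turns the commanded pose from where the row before left it, along the tool's axes as they then stand; what a row does not reach is not made up. A row lasts 1/10 s, in which the tool goes at most 50 mm and 8.59 degrees, less where a joint would pass 70% of its speed; a pose out of reach is approached as far as the arm can. A call with a gripper value outside its range is refused whole. The fingers move at their own pace and stop on an object; the grip force is fixed at half the most. Time passes only in rows, so rows that do not move let the fingers close. It gives the time, the measured TCP pose, the force, the opening and the grip force at its end, in the units of the state.
- env.state(): the state, without advancing time (a new reading comes with each control period).
- env.read_camera(name): name is "scene" or "side" or "wrist"; returns a dict with "color" (384x512x3 uint8, red, green, blue), "K" (3x3 intrinsics, pixels), "dist" ([k1, k2, p1, p2, k3] as OpenCV has them; the pictures are not rectified), "R" (3x3) and "t" (3): a world point X has camera coordinates R X + t; the wrist camera has in their place "hand_eye" (4x4, takes a point from camera to tool coordinates, whose origin is the TCP and whose axes are the flange's). Camera axes: x right, y down, z forward; pixel columns grow to the right and rows downward; lengths in mm; the calibration is good to about 2 mm. A picture is of the moment at which its call begins: read the wrist's pose just before it. There is no depth.
- env.job_done(): hands the job in; it is judged then, once.
The state is a dict: "t": time; "joints": joint angles; "qvel": joint speeds; "tau": joint torques, N m; "eef_pos": TCP position; "tcp_rot": TCP orientation; "ft_force": force on the tool from outside, world axes, zero at the start; "moment": the same for the moment, N m; "opening": opening from 0.0 (shut) to 1.0 (fully open); "grip_force": force on a finger pad.
Only numpy, scipy, OpenCV 4.12 (cv2) and the standard library are available. Lean on these libraries where they do the work, as an engineer would, in place of code of your own. Each camera call takes 0.05 s, during which the arm holds its last target. There are 200 camera calls.

## Working session

There is one attempt and no reset: what is moved stays moved. The work goes in short steps, Python scripts to look and compute and a tool call to move; the robot and the scene stay as the last step left them, time stands still between calls to the robot, and variables do not carry over. Pictures are saved under pics/ and viewed, at most 17 in all, crops included, and the job is handed in when it is done.

Besides the shell and the picture viewer there is one more tool, called after "Request:" as name(argument=value, ...) on one line, values as JSON. carry_out: Moves the arm, as the interface text tells. Its arguments: {"type":"object","properties":{"motion":{"type":"array"}},"required":["motion"]}

```bash
ls; mkdir -p pics
python3 - <<'E'
from cell import env
import cv2
print(env.state(), env.tip_extent)
for n in ["scene","side","wrist"]:
    d=env.read_camera(n)
    cv2.imwrite(f"pics/{n}0.png",cv2.resize(d["color"][:,:,::-1],(800,600),interpolation=cv2.INTER_CUBIC))
    print(n,{k:v.tolist() for k,v in d.items() if k!="color"})
E
```

```text
pics
{'t': 0.0, 'joints': array([-1.05620500e-01,  4.91538456e-01,  1.55947833e+00, -2.47978605e-05,
        1.09169650e+00, -1.05633440e-01]), 'qvel': array([ 6.67293656e-04, -9.49055723e-04,  1.92287768e-05, -2.19446021e-04,
        2.69321296e-04, -1.44544294e-03]), 'tau': array([-9.52334158e-04, -6.12640929e+01, -2.58175153e+01,  6.92750537e-02,
        4.83079045e-02, -1.38641695e-05]), 'eef_pos': array([6.24750481e+02, 3.05240860e-02, 2.22064912e+02]), 'tcp_rot': array([-3.14047594e+00, -9.62861457e-05,  1.57082066e+00]), 'ft_force': array([ 0.11384907, -0.08425829,  0.82369396]), 'moment': array([ 0.02512182,  0.00964983, -0.01064207]), 'grip_force': 0.0, 'opening': 1.002440454786186} 8.0
scene {'K': [[467.80415044320836, 0.0, 250.81644777285769], [0.0, 467.80415044320836, 195.25004499750767], [0.0, 0.0, 1.0]], 'dist': [0.052475564637023214, 0.0, 0.0, 0.0, 0.0], 'R': [[0.4270500326962804, 0.9041587850492264, -0.011187537370330071], [0.7705576201179051, -0.37036619593881315, -0.5187194183602953], [-0.4731482047438586, 0.21289850239989802, -0.8548713377014956]], 't': [-304.99630
[... 271 characters left out ...]
, -0.008563416174684448], [-0.2934566330188894, -0.7161919163144401, -0.6332079781107205], [0.22982931740639173, 0.5900882650080069, -0.7739343152751091]], 't': [-493.62696918840294, 240.86189837877848, 1211.5762906895272]}
wrist {'K': [[302.267288211933, 0.0, 255.60058737639065], [0.0, 302.267288211933, 189.8832145076846], [0.0, 0.0, 1.0]], 'dist': [-0.05576675259762759, 0.0, 0.0, 0.0, 0.0], 'hand_eye': [[-0.00031714538221505644, -0.9666763853529943, -0.25600129964450036, 71.05648891529671], [0.9999993645893231, -0.0005835129295087022, 0.0009645380283209136, -0.28326060576611134], [-0.0010817762030665501, -0.25600083107975996, 0.9666759561749304, -161.25050115508253], [0.0, 0.0, 0.0, 1.0]]}
```

View pics/scene0.png

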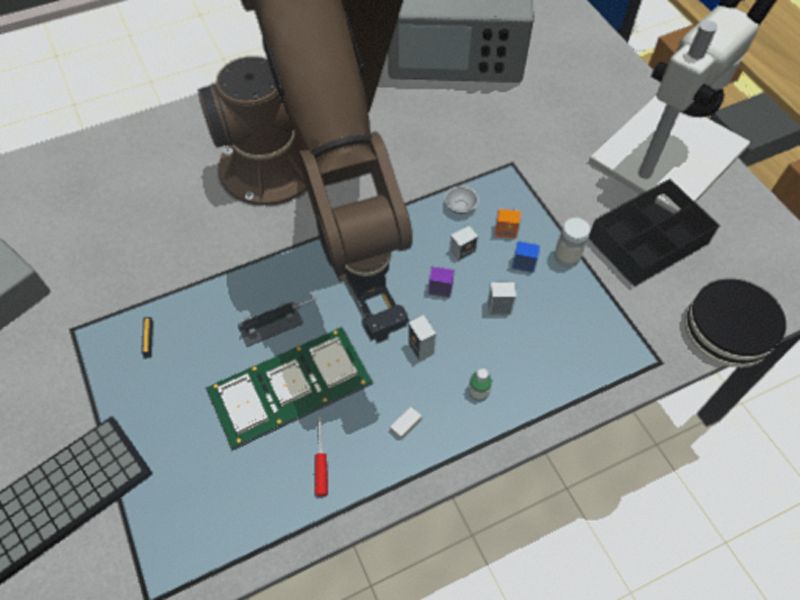

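View pics/side0.png

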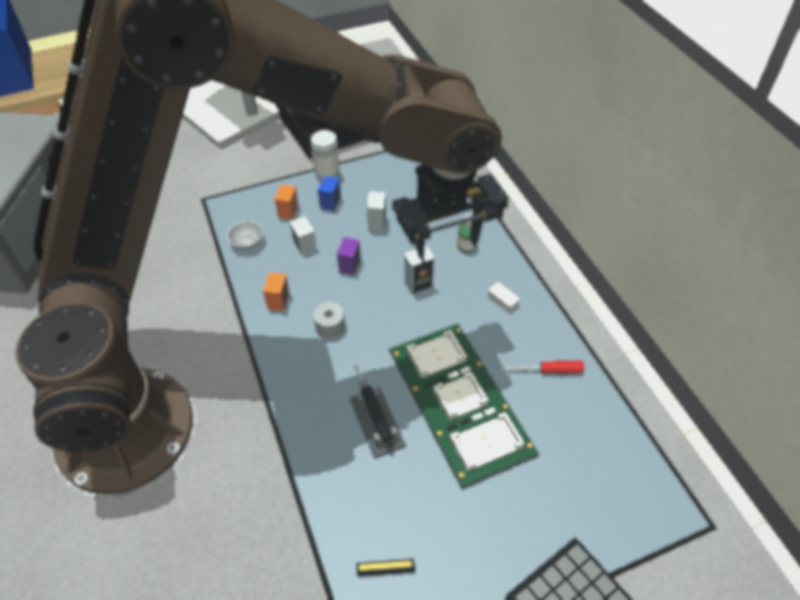

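View pics/wrist0.png

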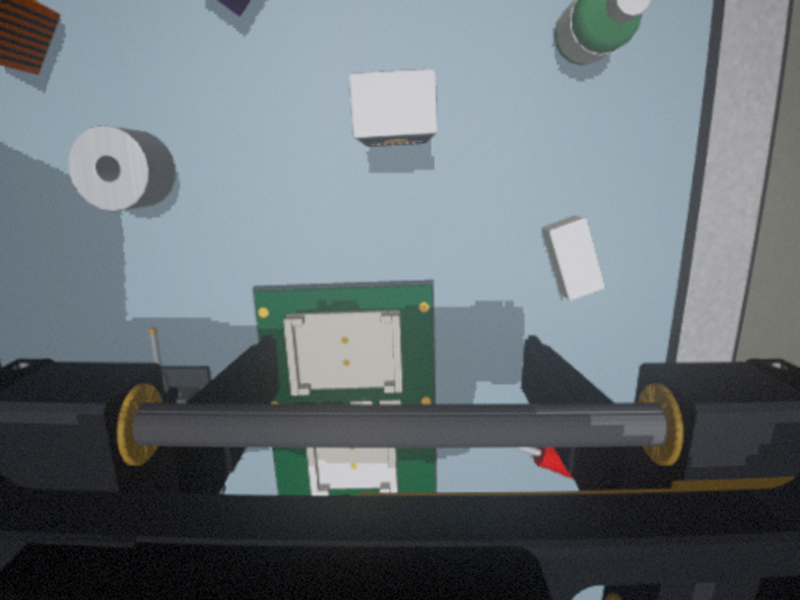

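The scene view (800 px) shows three grey modules at (421,337), (463,242) and (502,297). The board's nests are at (243,403) for the large one, (290,382) for the small one and (333,360) for the medium one. The probe cradle is at (272,320). The side view shows module A's black face at (422,272), turned toward the board. In the wrist view that module's top is at (393,103), with the spool at (108,168) and the relay at (575,258).

```bash
cat > h.py <<'E'
import numpy as np, cv2
from cell import env
from scipy.spatial.transform import Rotation as Ro
S=1.5625
class Cam:
    def __init__(s,n):
        st=env.state(); d=env.read_camera(n); s.img=d["color"]; s.K=d["K"]; s.dist=np.array(d["dist"]); s.st=st
        if n=="wrist":
            T=np.eye(4); T[:3,:3]=Ro.from_euler("xyz",st["tcp_rot"]).as_matrix(); T[:3,3]=st["eef_pos"]
            M=np.linalg.inv(T@np.array(d["hand_eye"])); s.R,s.t=M[:3,:3],M[:3,3]
        else: s.R,s.t=np.array(d["R"]),np.array(d["t"])
        s.c=-s.R.T@s.t
    def dirs(s,px):
        u=cv2.undistortPoints(np.float64(px).reshape(-1,1,2),np.array(s.K),s.dist)[:,0]
        return np.c_[u,np.ones(len(u))]@s.R
    def plane(s,px,z):
        d=s.dirs(px); return s.c+d*((z-s.c[2])/d[:,2:])
    def proj(s,X): return cv2.projectPoints(np.float64(X).reshape(-1,3),cv2.Rodrigues(s.R)[0],s.t,np.array(s.K),s.dist)[0][:,0]
    def save(s,name,box=None):
        im=s.img[:,:,::-1]
        if box: x0,y0,x1,y1=box; im=im[y0:y1,x0:x1]
        k=min(800/im.shape[1],600/im.shape[0]); cv2.imwrite("pics/"+name+".png",cv2.resize(im,None,fx=k,fy=k,interpolation=cv2.INTER_CUBIC))
def tri(c1,p1,c2,p2):
    a,b=c1.dirs([p1])[0],c2.dirs([p2])[0]; M=np.c_[a,-b]
    l=np.linalg.lstsq(M,c2.c-c1.c,rcond=None)[0]
    A,B=c1.c+l[0]*a,c2.c+l[1]*b; return (A+B)/2,np.linalg.norm(A-B)
E
python3 - <<'E'
from h import *
np.set_printoptions(precision=1,suppress=True)
sc,sd,w=Cam("scene"),Cam("side"),Cam("wrist")
f=lambda a:np.array(a)/S
for n,a,b in [("A top",(421,327),(419,257)),("B top",(463,236),(303,228)),("C top",(502,289),(377,199)),("handle",(273,319),(374,412)),("tip",(315,299),(356,367)),
 ("nestR",(335,360),(438,354)),("nestM",(290,382),(460,394)),("nestL",(243,403),(486,440)),("blue",(527,250),(330,187)),("purple",(441,277),(349,246)),("orange",(508,216),(287,193)),("can",(577,228),(324,140))]:
    print(n,*tri(sc,f(a),sd,f(b)))
print(w.plane([f((393,103))],60),w.plane([f((393,103))],76),w.plane([f((345,352))],17))
print(w.plane([f((108,168))],45),w.plane([f((575,258))],25))
E
```

```text
A top [619.6 109.9  89.6] 3.3409268095725166
B top [435.9 306.8  58.4] 3.4316003539712594
C top [605.8 306.9  80.4] 1.3113604790359201
handle [ 427.4 -146.4   19.2] 1.7806116968488814
tip [427.3 -49.1  29.4] 2.2059254796465853
nestR [580.5 -70.1  20.2] 10.361499519902816
nestM [ 583.7 -168.7   19.2] 1.8637651374077193
nestL [ 586.1 -269.9   20. ] 0.8236316539380093
blue [530.1 415.2  54.4] 7.322849776130088
purple [510.  215.   59.4] 3.0253865034504317
orange [433.7 422.3  62.5] 4.321006401199347
can [554.1 516.7 105.3] 5.441902390463259
[[620.8 114.6  60. ]] [[621.  112.5  76. ]] [[579.8 -73.5  17. ]]
[[418.3  75.9  45. ]] [[761.1   7.1  25. ]]
```

Request:
carry_out(motion=[[45, -12, -16, 0, 0], [45, -12, -16, 0, 0], [45, -12, -16, 0, 0], [45, -12, -16, 0, 0], [45, -12, -16, 0, 0], [45, -12, -16, 0, 0], [0, 0, 0, 0, 0]])

```text
t: 1.0
eef_pos: [551.7, 274.7, 320.8]
tcp_rot: [3.139, -0.002, 1.576]
ft_force: [-0.5, 0.4, -0.3]
opening: 0.997
grip_force: 0.0
```

Run:
```python
from h import *
w=Cam("wrist"); print(w.st["eef_pos"],w.st["tcp_rot"]); w.save("w1")
sc=Cam("scene"); sc.save("s1",(240,100,400,220))
```

```text
[551.74405891 274.73775857 320.82808624] [ 3.13854003e+00 -2.11405211e-03  1.57552925e+00]
```

View pics/w1.png

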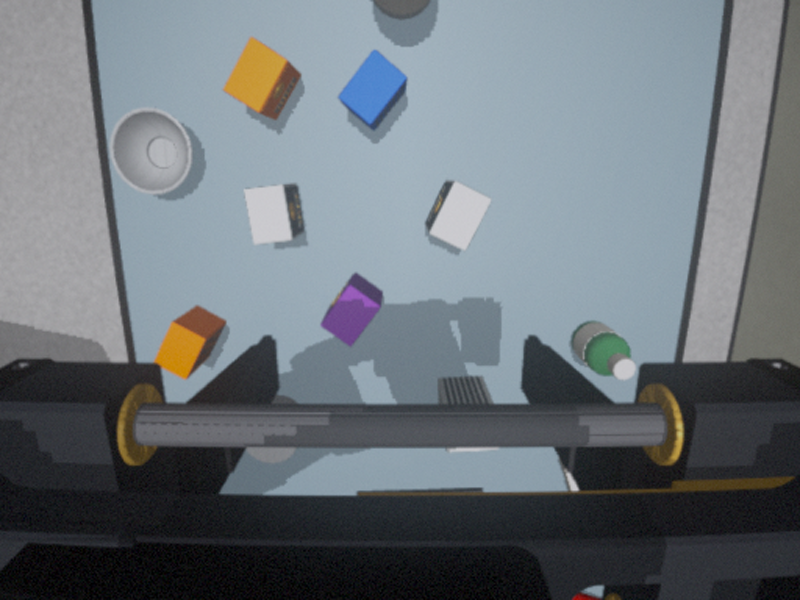

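Wrist view: S's top is at (269,214) with its contact face to +x. M's top is at (460,215) with its contact face to the upper left. L is under the fingers at (467,400), fins facing +y. The purple, blue and two orange blocks are decoys, and the bowl is at (152,150).

```bash
cat >> h.py <<'E'
def tops(c,h,seed,lo=185,r=70):
    "top face of a light block near a world seed: rect on plane z=h -> centre, (short,long), angle of long side deg"
    u=c.proj([*seed,h])[0]
    hsv=cv2.cvtColor(c.img,cv2.COLOR_RGB2HSV); m=((hsv[:,:,2]>lo)&(hsv[:,:,1]<22)).astype(np.uint8)
    n,l,s,ce=cv2.connectedComponentsWithStats(m)
    ok=[i for i in range(1,n) if s[i,4]>150]
    i=min(ok,key=lambda i:np.hypot(*(ce[i]-u)))
    cn=max(cv2.findContours((l==i).astype(np.uint8),cv2.RETR_EXTERNAL,cv2.CHAIN_APPROX_NONE)[0],key=len)[:,0]
    W=c.plane(cn,h)[:,:2].astype(np.float32); b=cv2.boxPoints(cv2.minAreaRect(W))
    e=[b[1]-b[0],b[2]-b[1]]; e.sort(key=np.linalg.norm)
    return b.mean(0),[np.linalg.norm(x) for x in e],np.degrees(np.arctan2(e[1][1],e[1][0]))%180
E
python3 - <<'E'
from h import *
w=Cam("wrist")
for n,h,s in [("S",60,(436,307)),("M",76,(606,307))]: print(n,tops(w,h,s))
f=lambda a:[np.array(a)/S]
for n,p,z in [("bowl",(152,150),15),("orange1",(185,345),60),("purple",(350,310),60),("blue",(373,87),60),("orange0",(260,75),60),("spool",(275,430),45),("flux",(623,368),85)]: print(n,w.plane(f(p),z)[0].round())
E
```

```text
S (array([434.82288, 309.77136], dtype=float32), [np.float32(34.612408), np.float32(49.3282)], np.float32(96.916374))
M (array([604.4806 , 310.51007], dtype=float32), [np.float32(34.639706), np.float32(48.84088)], np.float32(64.20046))
bowl [315. 364.  15.]
orange1 [348. 183.  60.]
purple [507. 218.  60.]
blue [531. 411.  60.]
orange0 [437. 421.  60.]
spool [424.  83.  45.]
flux [758. 170.  85.]
```

```bash
cat >> h.py <<'E'
def go(x,y,z,yaw):
    st=env.state(); p=st["eef_pos"]; y0=np.degrees(st["tcp_rot"][2])
    turn=-((yaw-y0+180)%360-180); a=np.radians(yaw); d=np.array([x,y,z])-p
    print(f"turn {turn:.2f} then shift x {d[0]*np.cos(a)+d[1]*np.sin(a):.1f} y {d[0]*np.sin(a)-d[1]*np.cos(a):.1f} z {-d[2]:.1f}; j6 now {st['joints'][5]:.2f} at yaw {y0:.2f} pos {p.round(1)} F {st['ft_force'].round(1)} t {st['t']:.1f}")
E
python3 -c "
from h import *
go(479.5,315.2,120,6.9)"
```

```text
turn 83.13 then shift x -67.4 y -53.9 z 198.3; j6 now 0.35 at yaw 90.03 pos [552.9 269.8 318.3] F [0.2 0.1 0.1] t 1.1
```

Request:
carry_out(motion=[[0, 0, 20, 8.35, 1], [0, 0, 20, 8.35, 1], [0, 0, 20, 8.35, 1], [0, 0, 20, 8.35, 1], [0, 0, 20, 8.35, 1], [0, 0, 20, 8.35, 1], [0, 0, 20, 8.35, 1], [0, 0, 20, 8.35, 1], [0, 0, 20, 8.35, 1], [0, 0, 20, 8.35, 1], [0, 0, 0, 0, 1]])

```text
t: 2.25
eef_pos: [552.2, 268.0, 115.8]
tcp_rot: [3.14, 0.005, 0.109]
ft_force: [0.9, 0.8, -0.2]
opening: 0.131
grip_force: 0.0
```

```bash
python3 -c "
from h import *
go(479.5,315.2,58,6.9)"
```

```text
turn -0.64 then shift x -66.5 y -55.6 z 57.8; j6 now 1.81 at yaw 6.26 pos [552.2 268.  115.8] F [ 0.9  0.8 -0.2] t 2.2
```

Request:
carry_out(motion=[[-33, -28, 10, -0.6, 1], [-33, -28, 10, 0, 1], [0, 0, 19, 0, 1], [0, 0, 19, 0, 1], [0, 0, 0, 0, 1], [-8, 0, 0, 0, 1], [-6, 0, 0, 0, 1], [-6, 0, 0, 0, 1]])

```text
t: 3.05
eef_pos: [461.0, 315.2, 61.7]
tcp_rot: [-3.141, -0.002, 0.124]
ft_force: [0.1, 0.8, 0.7]
opening: 0.002
grip_force: 0.4
```

```bash
python3 -c "
from h import *
go(479.5,315.2,58,6.9)
w=Cam('wrist');w.save('w2')"
```

```text
turn 0.22 then shift x 18.4 y 2.2 z 3.7; j6 now 1.93 at yaw 7.12 pos [461.  315.2  61.7] F [0.1 0.8 0.7] t 3.0
```

View pics/w2.png

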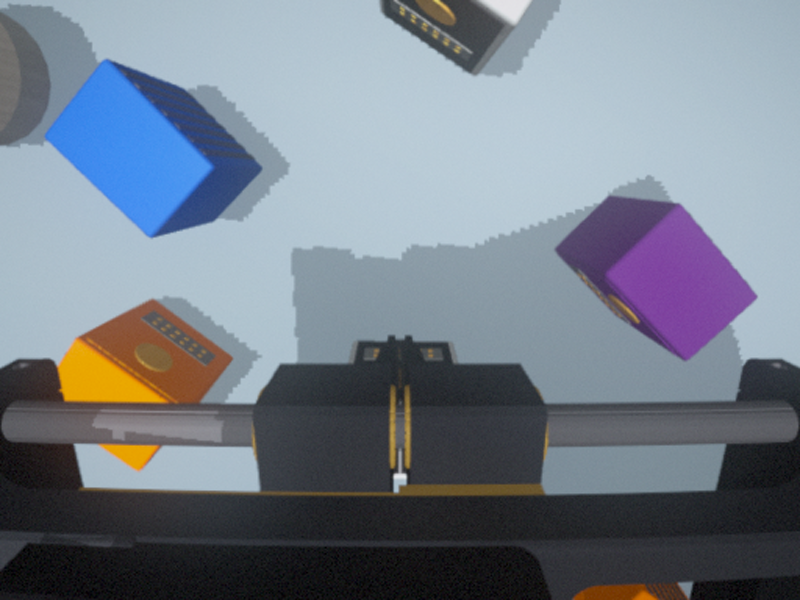

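The view shows the closed fingers in front of S, clear of the blue, orange and purple blocks, about to touch the contact face. I'll push slowly.

Request:
carry_out(motion=[[0, 0, 2, 0, 1], [-5, 0, 0, 0, 1], [-5, 0, 0, 0, 1], [-5, 0, 0, 0, 1], [-5, 0, 0, 0, 1]])

```text
t: 3.6
eef_pos: [440.5, 312.8, 58.6]
tcp_rot: [3.141, 0.0, 0.124]
ft_force: [0.5, 0.2, -0.2]
opening: 0.007
grip_force: 0.0
```

```bash
python3 -c "
from h import *
go(479.5,315.2,58,6.9)
w=Cam('side');w.save('sd3',(120,90,290,217))"
```

```text
turn 0.21 then shift x 39.0 y 2.3 z 0.6; j6 now 1.94 at yaw 7.11 pos [440.5 312.8  58.6] F [ 0.5  0.2 -0.2] t 3.6
```

View pics/sd3.png

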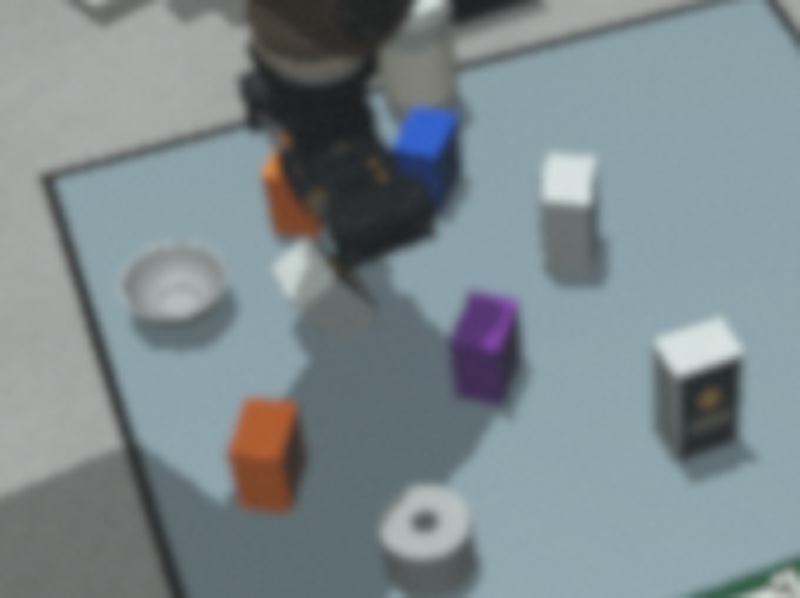

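S is tilting backwards as planned. I'll continue.

Request:
carry_out(motion=[[-6, 0, 0, 0, 1], [-6, 0, 0, 0, 1], [-6, 0, 0, 0, 1], [-6, 0, 0, 0, 1], [-6, 0, 0, 0, 1], [0, 0, 0, 0, 1], [20, 0, -45, 0, 0], [-20, 0, -50, 0, 0], [-35, 0, -50, 0, 0], [0, 0, 0, 0, 0]])

```text
t: 4.65
eef_pos: [383.6, 306.3, 195.6]
tcp_rot: [-3.139, -0.006, 0.125]
ft_force: [-0.1, 0.3, -0.1]
opening: 0.284
grip_force: 0.0
```

```bash
python3 -c "
from h import *
go(388,304,60,6.9)
w=Cam('wrist');w.save('w4')"
```

```text
turn 0.25 then shift x 4.1 y 2.8 z 135.6; j6 now 1.99 at yaw 7.15 pos [383.6 306.3 195.6] F [-0.1  0.3 -0.1] t 4.7
```

View pics/w4.png

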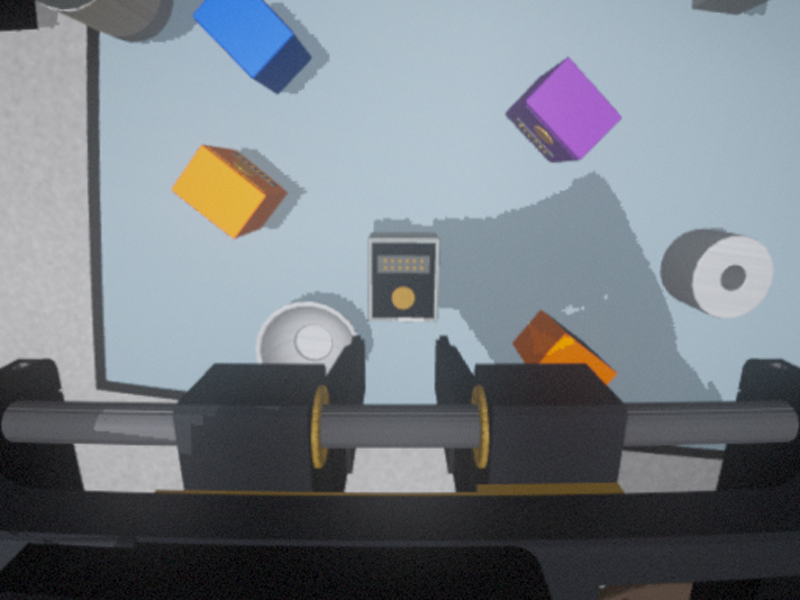

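S lies contact face up, with its pad at (403,297) toward −x. The bowl is clear at (313,340).

```bash
cat >> h.py <<'E'
def lying(c,seed,z=36):
    "black contact face + brass pad of a lying module near a world seed"
    u=c.proj([*seed,z])[0]; hsv=cv2.cvtColor(c.img,cv2.COLOR_RGB2HSV)
    n,l,s,ce=cv2.connectedComponentsWithStats((hsv[:,:,2]<75).astype(np.uint8))
    i=min([i for i in range(1,n) if s[i,4]>150],key=lambda i:np.hypot(*(ce[i]-u)))
    cn=max(cv2.findContours((l==i).astype(np.uint8),cv2.RETR_EXTERNAL,cv2.CHAIN_APPROX_NONE)[0],key=len)[:,0]
    W=c.plane(cn,z)[:,:2].astype(np.float32); b=cv2.boxPoints(cv2.minAreaRect(W))
    fill=cv2.drawContours(np.zeros(l.shape,np.uint8),[cn],-1,1,-1)
    br=((hsv[:,:,0]>10)&(hsv[:,:,0]<28)&(hsv[:,:,1]>90)&(hsv[:,:,2]>90)&(fill>0)).astype(np.uint8)
    n,l,s,ce=cv2.connectedComponentsWithStats(br); j=1+np.argmax(s[1:,4])
    pad=c.plane([ce[j]],z)[0,:2]; m=b.mean(0); e=[b[1]-b[0],b[2]-b[1]]; e.sort(key=np.linalg.norm)
    v=e[1] if e[1]@(pad-m)>0 else -e[1]
    print("mid",m,"size",[np.linalg.norm(x).round(1) for x in e],"pad",pad.round(1),"off",np.linalg.norm(pad-m).round(1),"+z dir",np.degrees(np.arctan2(v[1],v[0])).round(1))
E
python3 -c "
from h import *
w=Cam('wrist'); lying(w,(388,304)); go(388,304,15,6.9)"
```

```text
Traceback (most recent call last):
  File "h.py", line 51, in lying
    n,l,s,ce=cv2.connectedComponentsWithStats(br); j=1+np.argmax(s[1:,4])
                                                       ~~~~~~~~~^^^^^^^^^
ValueError: attempt to get argmax of an empty sequence
```

```bash
python3 -c "
from h import *
w=Cam('wrist'); print(w.proj([388,304,36]),w.plane([(258,177)],36)); hsv=cv2.cvtColor(w.img,cv2.COLOR_RGB2HSV); print(hsv[191,258],hsv[181,243],hsv[150,243])
go(388,304,15,6.9)
s=w.plane([(258,177)],36)[0,:2]; lying(w,s)"
```

```text
[[257.28067885 176.32871846]] [[387.36563704 303.14217386  36.        ]]
[ 20 129 190] [99 39 84] [105  24 126]
turn 0.21 then shift x 3.2 y 2.2 z 175.8; j6 now 1.98 at yaw 7.11 pos [384.5 305.8 190.8] F [ 0.4 -0.4 -0.9] t 4.8Traceback (most recent call last):
  File "<string>", line 5, in <module>
    s=w.plane([(258,177)],36)[0,:2]; lying(w,s)
                                     ~~~~~^^^^^
  File "h.py", line 51, in lying
    n,l,s,ce=cv2.connectedComponentsWithStats(br); j=1+np.argmax(s[1:,4])
                                                       ~~~~~~~~~^^^^^^^^^
    return _wrapfunc(a, 'argmax', axis=axis, out=out, **kwds)
    return bound(*args, **kwds)
ValueError: attempt to get argmax of an empty sequence
```

```bash
sed -i 's/hsv\[:,:,2\]<75/hsv[:,:,2]<95/; s/if s\[i,4\]>150\],key=lambda i:np.hypot(\*(ce\[i\]-u)))\n    cn=max(cv2.findContours((l==i).astype(np.uint8),cv2.RETR_EXTERNAL,cv2.CHAIN_APPROX_NONE)\[0\],key=len)\[:,0\]\n    W=c.plane(cn,z)/&/' h.py; python3 -c "
from h import *
w=Cam('wrist'); hsv=cv2.cvtColor(w.img,cv2.COLOR_RGB2HSV); print(hsv[165,230:290,2],hsv[145:215,245,2])
lying(w,(388,304))"
```

```text
[206 206 205 182 175 180 146 103  86  89 115 128 133 132 132 131 129 132
 131 130 132 133 134 132 131 129 133 130 130 129 128 126 127 129 128 127
 127 126 127 127 126 129 127 122  98  81  80 105 181 185 163 158 156 158
 158 156 158 157 158 161] [164 162 162 150 136 130 129 137 165 178 157 119  90  88  87  88  89  88
  93 118 131 149 169 159 135 133 163 178 156 128 112  90  87  81  77  81
  79  81  78  83  79  82  78  82  81  77  80  82  79  77  79  78  79  79
  77  81  79  80  87 128 202 212 205 202 204 202 202 201 200 202]
mid [383.48743 303.41022] size [np.float32(41.5), np.float32(50.6)] pad [371.4 302.2] off 12.1 +z dir -172.9
```

```bash
python3 -c "
from h import *
go(383.5,303.4,13,7.1)"
```

```text
turn -0.00 then shift x -1.3 y 2.2 z 177.1; j6 now 1.98 at yaw 7.10 pos [384.5 305.7 190.1] F [ 1.1 -0.4 -1.1] t 4.8
```

Request:
carry_out(motion=[[-1.3, 2.2, 40, 0, 0], [0, 0, 40, 0, 0], [0, 0, 40, 0, 0], [0, 0, 30, 0, 0], [0, 0, 20, 0, 0], [0, 0, 7, 0, 0], [0, 0, 0, 0, 0]])

```text
t: 5.55
eef_pos: [383.0, 303.0, 12.5]
tcp_rot: [3.14, 0.003, 0.123]
ft_force: [-0.0, -0.7, -0.5]
opening: 0.988
grip_force: 0.0
```

Request:
carry_out(motion=[[0, 0, 0, 0, 1], [0, 0, 0, 0, 1], [0, 0, 0, 0, 1], [0, 0, 0, 0, 1], [0, 0, 0, 0, 1], [0, 0, 0, 0, 1], [0, 0, 0, 0, 1]])

```text
t: 6.25
eef_pos: [383.4, 303.5, 14.2]
tcp_rot: [-3.141, -0.0, 0.124]
ft_force: [0.2, -0.0, 2.5]
opening: 0.527
grip_force: 30.0
```

Request:
carry_out(motion=[[0, 0, -20, 0, 1], [0, 0, -45, 0, 1], [0, 0, -45, 0, 1], [0, 0, -45, 0, 1], [0, 0, -45, 0, 1], [0, 0, -35, 0, 1], [4, 25, 0, 0, 1], [4, 45, 0, 0, 1], [4, 45, 0, 0, 1], [4, 45, 0, 0, 1], [4, 45, 0, 0, 1], [4, 45, 0, 0, 1]])

```text
t: 7.45
eef_pos: [437.8, 56.6, 249.0]
tcp_rot: [-3.142, 0.0, 0.124]
ft_force: [0.3, 1.3, -1.6]
opening: 0.526
grip_force: 30.0
```

Request:
carry_out(motion=[[4, 45, 0, 0, 1], [4, 45, 0, 0, 1], [4, 45, 0, 0, 1], [2, 45, 0, 0, 1], [0, 40, 0, 0, 1], [0, 0, 0, 7.1, 1], [0, 0, 0, 0, 1]])

```text
t: 8.15
eef_pos: [478.8, -159.1, 248.5]
tcp_rot: [-3.141, 0.001, -0.004]
ft_force: [-1.1, 0.5, -1.3]
opening: 0.529
grip_force: 30.0
```

```bash
python3 -c "
from h import *
go(583.7,-168.7,60,0)
w=Cam('wrist');w.save('w5')"
```

```text
turn -0.24 then shift x 104.9 y 9.6 z 188.5; j6 now 1.12 at yaw -0.24 pos [ 478.8 -159.1  248.5] F [-1.1  0.5 -1.3] t 8.2
```

View pics/w5.png

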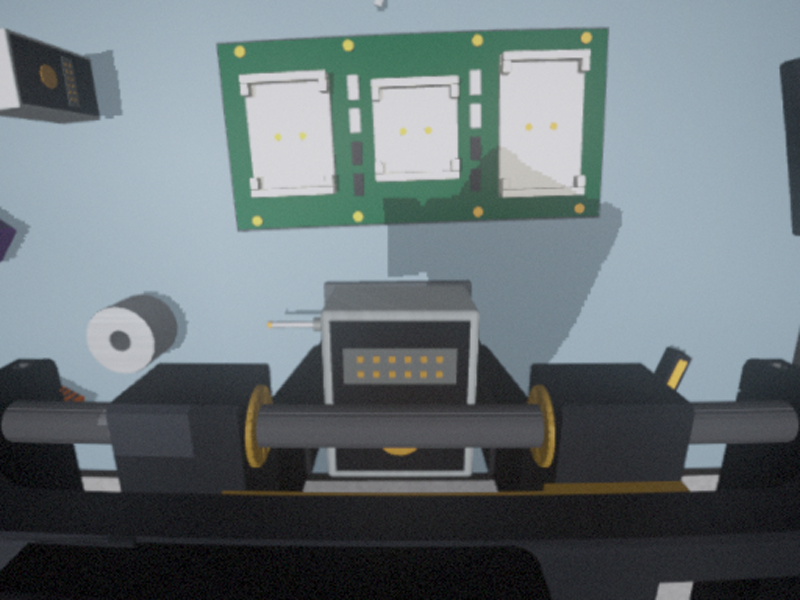

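The board view shows M's nest on the left (288,135), S in the middle (416,130) and L on the right (541,127), each with two gold dots at mid-floor. S is held flat, face up.

```bash
python3 -c "
from h import *
np.set_printoptions(precision=1,suppress=True)
w=Cam('wrist'); hsv=cv2.cvtColor(w.img,cv2.COLOR_RGB2HSV)
m=((hsv[:,:,0]>18)&(hsv[:,:,0]<36)&(hsv[:,:,1]>60)&(hsv[:,:,2]>120)).astype(np.uint8)
n,l,s,ce=cv2.connectedComponentsWithStats(m)
P={}
for i in range(1,n):
    if ce[i][1]<150 and s[i,4]>3: print(ce[i]*S,s[i,4],w.plane([ce[i]],17)[0])
f=lambda a:w.plane(np.array(a)/S,29)[:,:2]
# outer wall-top corners, clockwise from upper left
for n,q in [('M',[(239,75),(326,71),(333,194),(252,196)]),('S',[(371,80),(459,77),(460,180),(376,182)]),('L',[(501,52),(590,50),(585,193),(499,196)])]: 
    g=f(q); print(n,g.mean(0),g.tolist())
"
```

```text
[587.5  38.2] 43 [ 652.5 -303.6   17. ]
[478.5  40.3] 43 [ 649.4 -219.4   17. ]
[349.9  44.9] 41 [ 645.9 -120.9   17. ]
[241.3  50. ] 43 [643.2 -36.9  17. ]
[554.6 126.3] 13 [ 586.8 -282.3   17. ]
[429.  129.9] 15 [ 583.2 -182.3   17. ]
[529.7 127.2] 14 [ 585.9 -262.4   17. ]
[404.1 130.6] 15 [ 582.7 -162.6   17. ]
[279.  135.5] 12 [579.3 -63.   17. ]
[303.7 135. ] 13 [579.6 -82.8  17. ]
[579.4 208.9] 32 [ 521.9 -308.    17. ]
[478.9 211.7] 32 [ 519.  -224.5   17. ]
[358.6 215.6] 30 [ 515.7 -125.3   17. ]
[258.2 219.7] 29 [512.6 -41.8  17. ]
M [578.5 -72.4] [[622.7721975037258, -37.748351312970385], [624.8107395034656, -103.80485937593639], [533.7611482164838, -106.39417114195896], [532.4934811425808, -41.6686688561217]]
S [ 581.6 -172.1] [[618.2769876950649, -137.51796372552332], [620.5742208313377, -203.67399608909463], [544.6619269300617, -206.58403126514733], [542.9943251781398, -140.54617685335225]]
L [ 586.9 -270.3] [[638.4923348174052, -234.60624975181327], [641.1637278226164, -301.753473503082], [535.3489771458042, -306.8715386678857], [532.4327502639323, -237.97244262440353]]
```

```bash
python3 -c "
from h import *
np.set_printoptions(precision=1,suppress=True)
w=Cam('wrist'); z=w.st['eef_pos'][2]+21.8
g=cv2.cvtColor(w.img,cv2.COLOR_RGB2GRAY)
print(g[176:212,256]); print(g[205,200:216],g[205,296:312])
print(w.st['eef_pos'],w.plane([(256,r) for r in (195,198,201,204)],z), w.plane([(205.5,205),(306.5,205)],z))
go(583,-172.4,60,2)"
```

```text
[135 162 174 149 111 105 113 108 105 106 104 103 102 105  99 101 104 105
 102 104 105 110 120 145 158 165 171 167 148 103  60  51  56  57  50  49]
[157 141 135 138 136 140 152 164 167 167 146 119 108 107 106 107] [102 105 103 101 110 150 168 169 168 154 136 129 124 128 127 127]
[ 478.8 -157.8  248.8] [[ 511.  -158.7  270.6]
 [ 509.6 -158.7  270.6]
 [ 508.  -158.7  270.6]
 [ 506.5 -158.7  270.6]] [[ 505.9 -134.2  270.6]
 [ 506.1 -183.1  270.6]]
turn -1.80 then shift x 103.5 y 18.5 z 189.0; j6 now 1.12 at yaw 0.20 pos [ 478.9 -157.6  249. ] F [-0.9  1.2 -2. ] t 8.3
```

Request:
carry_out(motion=[[34, 6, 30, -1.8, 1], [34, 6, 40, 0, 1], [35, 5.5, 40, 0, 1], [0, 0, 40, 0, 1], [0, 0, 35, 0, 1], [0, 0, 0, 0, 1], [0, 0, 0, 0, 1]])

```text
t: 9.0
eef_pos: [578.7, -172.4, 69.4]
tcp_rot: [-3.141, 0.0, 0.034]
ft_force: [0.0, 0.4, -0.5]
opening: 0.524
grip_force: 30.0
```

```bash
python3 -c "
from h import *
for i in range(3): go(582.6,-171.8,50,2)
w=Cam('side')
for i in range(2): go(582.6,-171.8,50,2)"
```

```text
turn -0.08 then shift x 4.0 y -0.5 z 19.4; j6 now 1.14 at yaw 1.92 pos [ 578.7 -172.4   69.4] F [ 0.   0.4 -0.5] t 9.0
turn -0.08 then shift x 4.0 y -0.5 z 19.4; j6 now 1.14 at yaw 1.92 pos [ 578.7 -172.4   69.4] F [ 0.   0.4 -0.5] t 9.0
turn -0.08 then shift x 4.0 y -0.5 z 19.4; j6 now 1.14 at yaw 1.92 pos [ 578.7 -172.4   69.4] F [ 0.   0.4 -0.5] t 9.0
turn -0.11 then shift x 3.5 y -0.9 z 20.5; j6 now 1.14 at yaw 1.89 pos [ 579.2 -172.8   70.5] F [ 0.4 -0.  -0.8] t 9.1
turn -0.11 then shift x 3.5 y -0.9 z 20.5; j6 now 1.14 at yaw 1.89 pos [ 579.2 -172.8   70.5] F [ 0.4 -0.  -0.8] t 9.1
```

Request:
carry_out(motion=[[3.7, -0.7, 10, -0.1, 1], [0, 0, 10, 0, 1], [0, 0, 0, 0, 1], [0, 0, 5, 0, 1], [0, 0, 4, 0, 1], [0, 0, 0, 0, 1]])

```text
t: 9.65
eef_pos: [581.8, -172.2, 39.3]
tcp_rot: [-3.141, 0.001, 0.033]
ft_force: [-0.1, 0.3, -0.8]
opening: 0.526
grip_force: 30.0
```

Request:
carry_out(motion=[[0, 0, 4, 0, 1], [0, 0, 3, 0, 1], [0, 0, 1, 0, 1], [0, 0, 0, 0, 1]])

```text
t: 10.05
eef_pos: [582.0, -172.2, 31.6]
tcp_rot: [-3.141, 0.0, 0.033]
ft_force: [-0.5, 0.6, -1.2]
opening: 0.524
grip_force: 30.0
```

Request:
carry_out(motion=[[0, 0, 0, 0, 0.35], [0, 0, 0, 0, 0], [0, 0, 0, 0, 0], [0, 0, 0, 0, 0], [0, 0, -40, 0, 0], [0, 0, -45, 0, 0], [0, 0, -45, 0, 0], [0, 0, -35, 0, 0], [0, 0, 0, 0, 0]])

```text
t: 10.95
eef_pos: [583.6, -172.8, 201.9]
tcp_rot: [3.138, -0.008, 0.033]
ft_force: [0.1, -0.6, 0.3]
opening: 1.002
grip_force: 0.0
```

```bash
python3 -c "
from h import *
w=Cam('wrist'); lying(w,(583,-172),53)
go(620,150,250,90)"
```

```text
mid [ 582.1003  -173.06136] size [np.float32(42.6), np.float32(50.9)] pad [ 570.1 -173.5] off 12.0 +z dir -178.2
turn -88.10 then shift x 322.5 y 37.3 z -50.9; j6 now 1.14 at yaw 1.90 pos [ 582.7 -172.5  199.1] F [-0.4  0.1 -1.5] t 11.0
```

Request:
carry_out(motion=[[0, 0, -6, -8, 0], [0, 0, -6, -8, 0], [0, 0, -6, -8, 0], [0, 0, -6, -8, 0], [0, 0, -6, -8, 0], [0, 0, -6, -8, 0], [0, 0, -6, -8, 0], [0, 0, -6, -8, 0], [0, 0, -6, -8, 0], [0, 0, -6, -8, 0], [0, 0, 0, -8, 0]])

```text
t: 12.1
eef_pos: [581.9, -172.1, 255.9]
tcp_rot: [-3.141, -0.0, 1.575]
ft_force: [-0.3, -0.4, 0.3]
opening: 1.0
grip_force: 0.0
```

Request:
carry_out(motion=[[45, 8, 0, 0, 0.6], [45, 8, 0, 0, 1], [45, 8, 0, 0, 1], [45, 8, 0, 0, 1], [30, 5, 0, 0, 1], [0, 0, 0, 0, 1]])

```text
t: 12.7
eef_pos: [619.2, 41.2, 255.1]
tcp_rot: [-3.139, -0.001, 1.573]
ft_force: [-0.3, -0.2, 0.7]
opening: 0.552
grip_force: 0.0
```

```bash
python3 -c "
from h import *
w=Cam('wrist'); print(tops(w,92,(620,112))); print(tops(w,76,(604,310)))
go(620,40,110,90)"
```

```text
(array([620.9443  , 110.423416], dtype=float32), [np.float32(35.478703), np.float32(49.70647)], np.float32(3.2710109))
(array([621.03314, 110.33884], dtype=float32), [np.float32(37.228786), np.float32(52.15834)], np.float32(3.2710268))
turn 0.06 then shift x 0.7 y 0.9 z 145.2; j6 now -0.04 at yaw 90.06 pos [619.1  39.3 255.2] F [ 0.4 -0.9  0.1] t 12.8
```

Request:
carry_out(motion=[[0, 5, 40, -3.3, 1], [0, 0, 45, 0, 1], [0, 0, 45, 0, 1], [10, 0, 37, 0, 1], [16, 0, 0, 0, 1], [0, 0, 0, 0, 1]])

```text
t: 13.35
eef_pos: [622.8, 64.5, 89.9]
tcp_rot: [-3.14, -0.0, 1.627]
ft_force: [-0.0, -0.6, 0.1]
opening: 0.024
grip_force: 0.0
```

```bash
python3 -c "
from h import *
go(623.5,65.5,88,93.3)"
```

```text
turn -0.07 then shift x 1.0 y 0.8 z 1.9; j6 now -0.06 at yaw 93.23 pos [622.8  64.5  89.9] F [-0.  -0.6  0.1] t 13.3
```

Request:
carry_out(motion=[[6, 0, 1, 0, 1], [6, 0, 0, 0, 1], [6, 0, 0, 0, 1], [5, 0, 0, 0, 1], [5, 0, 0, 0, 1], [5, 0, 0, 0, 1], [5, 0, 0, 0, 1], [5, 0, 0, 0, 1], [6, 0, 0, 0, 1], [6, 0, 0, 0, 1], [6, 0, 0, 0, 1], [6, 0, 0, 0, 1]])

```text
t: 14.55
eef_pos: [619.2, 131.1, 88.7]
tcp_rot: [3.142, 0.0, 1.627]
ft_force: [-0.6, 0.7, 0.2]
opening: 0.004
grip_force: 0.0
```

Request:
carry_out(motion=[[0, 0, 0, 0, 1], [0, 0, 0, 0, 1], [0, 0, -40, 0, 0.5], [10, 0, -45, 0, 0], [15, 0, -45, 0, 0], [0, 0, 0, 0, 0]])

```text
t: 15.15
eef_pos: [619.7, 156.9, 225.1]
tcp_rot: [3.132, -0.001, 1.627]
ft_force: [0.1, -0.2, 0.5]
opening: 0.282
grip_force: 0.0
```

```bash
python3 -c "
from h import *
w=Cam('wrist'); w.save('w6'); go(617,174,13,93.3); lying(w,(617,174))"
```

```text
turn -0.06 then shift x 18.0 y -0.6 z 208.8; j6 now 0.09 at yaw 93.24 pos [618.7 156.1 221.8] F [-1.1 -0.7 -0.6] t 15.2Traceback (most recent call last):
  File "<string>", line 3, in <module>
    w=Cam('wrist'); w.save('w6'); go(617,174,13,93.3); lying(w,(617,174))
                                                       ~~~~~^^^^^^^^^^^^^
  File "h.py", line 51, in lying
    n,l,s,ce=cv2.connectedComponentsWithStats(br); j=1+np.argmax(s[1:,4])
                                                       ~~~~~~~~~^^^^^^^^^
    return _wrapfunc(a, 'argmax', axis=axis, out=out, **kwds)
    return bound(*args, **kwds)
ValueError: attempt to get argmax of an empty sequence
```

View pics/w6.png

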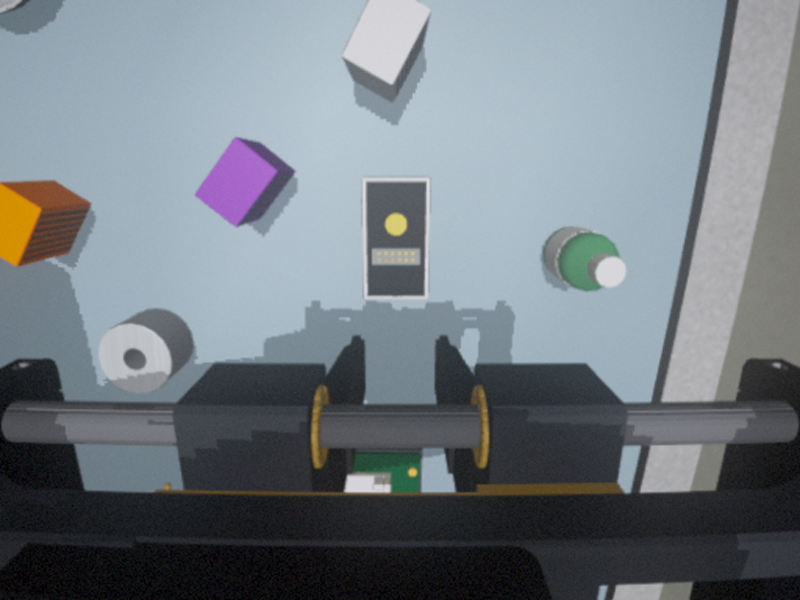

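L lies face up: its face spans (364–429, 178–297) and the pad is at (396,224) toward +y.

```bash
sed -i 's/hsv\[:,:,0\]<28/hsv[:,:,0]<36/; s/(hsv\[:,:,1\]>90)&(hsv\[:,:,2\]>90)/(hsv[:,:,1]>70)\&(hsv[:,:,2]>90)/' h.py; python3 -c "
from h import *
w=Cam('wrist'); m=w.plane([np.array((396.5,238))/S],36)[0]; print(m); lying(w,m[:2]); go(*m[:2],13,93.3)"
```

```text
[616.28459793 179.92201608  36.        ]Traceback (most recent call last):
  File "<string>", line 3, in <module>
    w=Cam('wrist'); m=w.plane([np.array((396.5,238))/S],36)[0]; print(m); lying(w,m[:2]); go(*m[:2],13,93.3)
                                                                          ~~~~~^^^^^^^^^
  File "h.py", line 51, in lying
    n,l,s,ce=cv2.connectedComponentsWithStats(br); j=1+np.argmax(s[1:,4])
                                                       ~~~~~~~~~^^^^^^^^^
    return _wrapfunc(a, 'argmax', axis=axis, out=out, **kwds)
    return bound(*args, **kwds)
ValueError: attempt to get argmax of an empty sequence
```

```bash
python3 -c "
from h import *
w=Cam('wrist'); hsv=cv2.cvtColor(w.img,cv2.COLOR_RGB2HSV)
print(hsv[145,228:280,2],hsv[108:196:2,240,2],hsv[143,253],hsv[131,253])"
```

```text
[205 206 205 205 205 203 189 215 216 151  99  96  96  97  95  98  97  94
  98  94  94 142 207 218 220 219 219 218 219 219 218 219 219 216 200 130
  93  93  93  96  93  96  95  91  95  94 100 142 212 216 187 199] [209 207 198 201 105 105 105 100 105 102  98  97  99 101  99  96 100  96
  97  96  94  93  98  95  93 103 119 116 118 115 102  89  88  90  90  90
  88  89  88  87 104 207 174 153] [ 26 121 219] [111  26  97]
```

Black here reads about 95–105 because of the lighting, so I'll raise the threshold.

```bash
sed -i 's/hsv\[:,:,2\]<95/hsv[:,:,2]<thr/; s/def lying(c,seed,z=36)/def lying(c,seed,z=36,thr=122)/' h.py; python3 -c "
from h import *
w=Cam('wrist'); lying(w,(616.3,180)); go(616.3,180,13,93.3)"
```

```text
mid [617.44556 178.76627] size [np.float32(42.1), np.float32(82.5)] pad [616.8 191. ] off 12.3 +z dir 93.4
turn -0.12 then shift x 25.0 y 0.4 z 204.5; j6 now 0.09 at yaw 93.18 pos [617.3 155.1 217.5] F [ 0.3 -0.5  0.2] t 15.3
```

Request:
carry_out(motion=[[12, 1, 40, 0, 0], [11.7, 0.3, 40, 0, 0], [0, 0, 45, 0, 0], [0, 0, 40, 0, 0], [0, 0, 30, 0, 0], [0, 0, 9, 0, 0], [0, 0, 0, 0, 0]])

```text
t: 16.05
eef_pos: [616.9, 178.7, 12.9]
tcp_rot: [-3.138, 0.0, 1.626]
ft_force: [0.4, -0.1, 0.9]
opening: 0.983
grip_force: 0.0
```

Request:
carry_out(motion=[[0, 0, 0, 0, 1], [0, 0, 0, 0, 1], [0, 0, 0, 0, 1], [0, 0, 0, 0, 1], [0, 0, 0, 0, 1], [0, 0, 0, 0, 1], [0, 0, 0, 0, 1]])

```text
t: 16.75
eef_pos: [617.8, 179.3, 14.9]
tcp_rot: [3.141, -0.0, 1.627]
ft_force: [-0.1, -1.1, 2.1]
opening: 0.523
grip_force: 30.0
```

Request:
carry_out(motion=[[0, 0, -30, 0, 1], [0, 0, -40, -8, 1], [0, 0, -30, -8, 1], [0, 0, -20, -8, 1], [0, 0, -20, -8, 1], [0, 0, 0, -8, 1], [0, 0, 0, -8, 1], [0, 0, 0, -8, 1], [0, 0, 0, -8, 1], [0, 0, 0, -8, 1], [0, 0, 0, -8.4, 1], [0, 0, 0, -8.4, 1]])

```text
t: 17.95
eef_pos: [617.5, 179.2, 154.4]
tcp_rot: [-3.141, -0.001, -3.101]
ft_force: [-0.4, -0.5, -2.1]
opening: 0.527
grip_force: 30.0
```

Request:
carry_out(motion=[[4, -30, 0, 0, 1], [4, -45, 0, 0, 1], [4, -45, 0, 0, 1], [4, -45, 0, 0, 1], [4, -45, 0, 0, 1], [4, -45, 0, 0, 1], [4, -45, 0, 0, 1], [4, -45, 0, 0, 1], [4, -45, 0, 0, 1], [4, -40, 0, 0, 1], [4, -20, 0, 0, 1], [0, 0, 0, 0, 1]])

```text
t: 19.15
eef_pos: [588.8, -274.3, 154.2]
tcp_rot: [3.141, -0.0, -3.11]
ft_force: [0.0, -0.5, -2.7]
opening: 0.531
grip_force: 30.0
```

```bash
python3 -c "
from h import *
w=Cam('wrist'); go(586.3,-272,60,182)
go(586.3,-272,60,182)
w.save('w7')"
```

```text
turn -0.10 then shift x 2.7 y 0.6 z 94.3; j6 now -2.14 at yaw -178.10 pos [ 589.  -272.5  154.3] F [-0.6  1.  -2.2] t 19.2
turn -0.10 then shift x 2.7 y 0.6 z 94.3; j6 now -2.14 at yaw -178.10 pos [ 589.  -272.5  154.3] F [-0.6  1.  -2.2] t 19.2
```

View pics/w7.png

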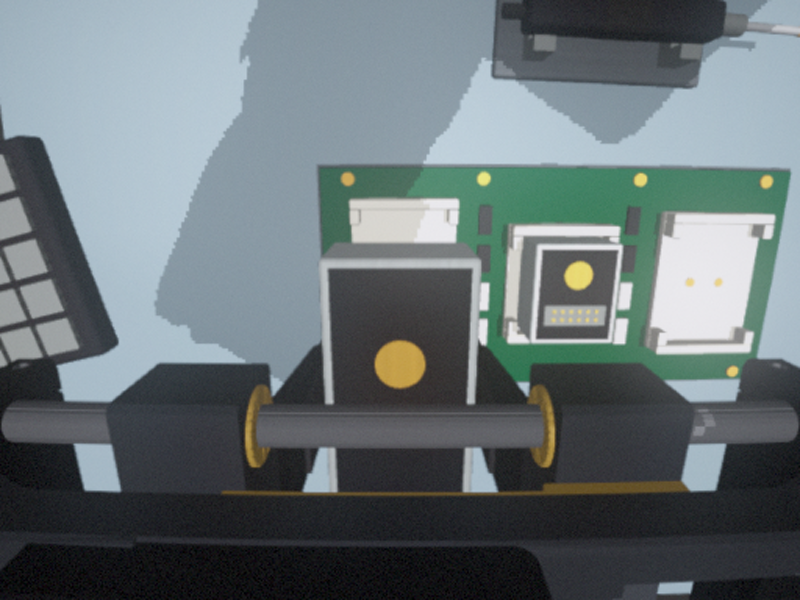

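L is held face up over its nest, whose end wall spans (350–460, 201). S sits in its nest with its pad at (578,276).

```bash
python3 -c "
from h import *
np.set_printoptions(precision=1,suppress=True)
w=Cam('wrist'); z=w.st['eef_pos'][2]-14.5+36
f=lambda a:np.array(a)/S
print(w.plane([f((350,200)),f((460,200))],29)); print(w.plane([f((690,282)),f((718,282))],17).mean(0),'expect 579.4 -72.9')
print('block front', w.plane([f((322,261)),f((480,261))],z)); g=cv2.cvtColor(w.img,cv2.COLOR_RGB2GRAY); print(g[150:180,256]); lying(w,(582,-172),53)
go(586.3,-272,60,182)"
```

```text
[[ 534.2 -304.5   29. ]
 [ 532.1 -238.9   29. ]]
[579.4 -70.9  17. ] expect 579.4 -72.9
block front [[ 543.8 -298.   175.8]
 [ 542.2 -250.6  175.8]]
[215 215 216 214 204 167 130 125 125 124 123 125 125 125 127 153 175 187
 192 196 192 155 101  83  77  78  77  79  78  77]
mid [ 582.2 -173.3] size [np.float32(42.5), np.float32(52.5)] pad [ 570.2 -173.3] off 12.0 +z dir -178.2
turn -0.03 then shift x 3.0 y -0.5 z 94.4; j6 now -2.14 at yaw -178.03 pos [ 589.3 -271.4  154.4] F [ 1.   0.1 -2.2] t 19.2
```

```bash
python3 -c "
from h import *
np.set_printoptions(precision=1,suppress=True)
f=lambda a:np.array(a)/S
for i in range(6):
    w=Cam('wrist'); p=w.st['eef_pos']; print(p, w.plane([f((690,282)),f((718,282))],17).mean(0)[:2],w.plane([f((350,200)),f((460,200))],29).mean(0)[:2],w.plane([f((322,261)),f((480,261))],p[2]+21.5).mean(0)[:2])"
```

```text
[ 589.3 -271.4  154.4] [579.5 -69.7] [ 533.4 -270.7] [ 543.3 -273.3]
[ 589.5 -270.8  154.5] [579.5 -69. ] [ 533.7 -270.1] [ 543.5 -272.7]
[ 589.6 -270.6  154.7] [579.6 -68.8] [ 533.9 -270. ] [ 543.7 -272.5]
[ 589.8 -270.6  154.8] [579.7 -68.7] [ 534.1 -270. ] [ 543.8 -272.5]
[ 589.8 -270.6  154.8] [579.8 -68.7] [ 534.1 -270. ] [ 543.8 -272.5]
[ 589.8 -270.8  154.9] [579.8 -68.9] [ 534.1 -270.2] [ 543.8 -272.7]
```

Request:
carry_out(motion=[[2.8, 0.6, 20, 0, 1], [0, 0, 35, 0, 1], [0, 0, 30, 0, 1], [0, 0, 18, 0, 1], [0, 0, 0, 0, 1], [0, 0, 0, 0, 1], [0, 0, 0, 0, 1], [0, 0, 5, 0, 1], [0, 0, 4, 0, 1], [0, 0, 4, 0, 1], [0, 0, 0, 0, 1]])

```text
t: 20.65
eef_pos: [586.5, -271.4, 38.2]
tcp_rot: [3.141, -0.001, -3.107]
ft_force: [-0.0, 0.0, -2.4]
opening: 0.52
grip_force: 30.0
```

Request:
carry_out(motion=[[0, 0, 4, 0, 1], [0, 0, 2, 0, 1], [0, 0, 0.7, 0, 1], [0, 0, 0, 0, 1], [0, 0, 0, 0, 0.35], [0, 0, 0, 0, 0], [0, 0, 0, 0, 0], [0, 0, 0, 0, 0], [0, 0, -40, 0, 0], [0, 0, -45, 0, 0], [0, 0, -45, 0, 0], [0, 0, -20, 0, 0]])

```text
t: 21.85
eef_pos: [587.7, -272.0, 186.5]
tcp_rot: [-3.139, 0.005, -3.107]
ft_force: [1.1, -0.1, -0.0]
opening: 0.999
grip_force: 0.0
```

```bash
python3 -c "
from h import *
for i in range(3): w=Cam('wrist')
lying(w,(586.5,-271),53); lying(w,(582,-172),53)
go(604.5,310.5,200,154.2)
go(604.5,310.5,200,-25.8)"
```

```text
mid [ 585.71857 -272.34473] size [np.float32(43.4), np.float32(84.2)] pad [ 574.2 -272.7] off 11.5 +z dir -177.9
mid [ 582.17163 -173.1396 ] size [np.float32(42.4), np.float32(51.7)] pad [ 570.3 -173.2] off 11.9 +z dir -178.1
turn 27.80 then shift x 237.6 y 531.7 z -16.7; j6 now -2.14 at yaw -178.00 pos [ 587.  -271.6  183.3] F [ 0.2 -0.  -0.2] t 22.0
turn -152.20 then shift x -237.6 y -531.7 z -16.7; j6 now -2.14 at yaw -178.00 pos [ 587.  -271.6  183.3] F [ 0.2 -0.  -0.2] t 22.0
```

Request:
carry_out(motion=[[0, 0, -16, 6.95, 0], [0, 0, -16, 6.95, 0], [0, 0, -16, 6.95, 0], [0, 0, -16, 6.95, 0], [15, 40, 0, 0, 0], [17, 45, 0, 0, 0.5], [17, 45, 0, 0, 1], [17, 45, 0, 0, 1], [17, 45, 0, 0, 1], [17, 45, 0, 0, 1], [17, 45, 0, 0, 1], [17, 45, 0, 0, 1]])

```text
t: 23.2
eef_pos: [620.0, 108.4, 244.2]
tcp_rot: [-3.14, -0.002, 2.691]
ft_force: [0.3, -0.3, -0.5]
opening: 0.469
grip_force: 0.0
```

Request:
carry_out(motion=[[17, 45, 0, 0, 1], [17, 45, 0, 0, 1], [17, 45, 0, 0, 1], [17, 40, 0, 0, 1], [0, 0, 0, 0, 1], [0, 0, 0, 0, 1]])

```text
t: 23.8
eef_pos: [634.9, 294.3, 243.8]
tcp_rot: [-3.139, -0.002, 2.693]
ft_force: [-0.3, -0.4, -0.3]
opening: 0.016
grip_force: 0.0
```

```bash
python3 -c "
from h import *
for i in range(3): w=Cam('wrist')
print(tops(w,76,(604.5,310.5))); go(564,330,72,154.2)"
```

```text
(array([604.1931 , 310.11575], dtype=float32), [np.float32(35.724747), np.float32(49.11233)], np.float32(65.29745))
turn -0.07 then shift x 80.8 y 2.8 z 173.3; j6 now -0.78 at yaw 154.13 pos [635.6 292.3 245.3] F [ 0.9 -0.  -0.6] t 23.9
```

Request:
carry_out(motion=[[27, 1.5, 10, -0.8, 1], [27, 1.5, 30, 0, 1], [27, 0, 30, 0, 1], [0, 0, 45, 0, 1], [0, 0, 45, 0, 1], [0, 0, 13, 0, 1], [0, 0, 0, 0, 1]])

```text
t: 24.65
eef_pos: [563.4, 329.7, 71.8]
tcp_rot: [-3.139, -0.002, 2.704]
ft_force: [-0.1, -0.3, 0.7]
opening: 0.005
grip_force: 0.0
```

```bash
python3 -c "
from h import *
for i in range(2): w=Cam('side')
go(563.4,329.1,72,155)"
```

```text
turn -0.05 then shift x 0.5 y -2.0 z 2.8; j6 now -0.70 at yaw 154.95 pos [564.7 330.7  74.8] F [ 0.6 -1.3  0.2] t 24.8
```

Request:
carry_out(motion=[[-6, -1, 1, 0, 1], [-6, 0, 0, 0, 1], [-6, 0, 0, 0, 1], [-5, 0, 0, 0, 1], [-5, 0, 0, 0, 1], [-5, 0, 0, 0, 1], [-5, 0, 0, 0, 1], [-5, 0, 0, 0, 1], [-5, 0, 0, 0, 1], [-5, 0, 0, 0, 1], [-5, 0, 0, 0, 1], [-4, 0, 0, 0, 1]])

```text
t: 25.95
eef_pos: [619.7, 303.5, 72.0]
tcp_rot: [3.142, 0.0, 2.705]
ft_force: [-0.5, -0.4, 0.1]
opening: 0.001
grip_force: 0.0
```

Request:
carry_out(motion=[[0, 0, 0, 0, 1], [0, 0, 0, 0, 1], [0, 0, -40, 0, 0.5], [-20, 0, -45, 0, 0], [-25, 0, -45, 0, 0], [0, 0, 0, 0, 0], [0, 0, 0, 0, 0]])

```text
t: 26.65
eef_pos: [659.5, 284.9, 201.3]
tcp_rot: [3.141, 0.001, 2.705]
ft_force: [-0.7, -0.5, -0.8]
opening: 0.369
grip_force: 0.0
```

```bash
python3 -c "
from h import *
for i in range(3): w=Cam('wrist')
lying(w,(655,286)); go(655,286,13,155)"
```

```text
mid [656.03107 285.64142] size [np.float32(42.7), np.float32(68.4)] pad [666.8 280.6] off 11.9 +z dir -25.0
turn 0.02 then shift x 3.4 y -0.7 z 186.1; j6 now -0.82 at yaw 155.02 pos [658.4 285.2 199.1] F [0.4 0.2 0.4] t 26.8
```

Request:
carry_out(motion=[[2.3, -0.7, 30, 0, 0], [0, 0, 40, 0, 0], [0, 0, 45, 0, 0], [0, 0, 40, 0, 0], [0, 0, 23, 0, 0], [0, 0, 8, 0, 0], [0, 0, 0, 0, 0]])

```text
t: 27.5
eef_pos: [656.2, 285.4, 13.2]
tcp_rot: [-3.14, -0.002, 2.706]
ft_force: [0.2, -0.3, -0.0]
opening: 0.995
grip_force: 0.0
```

Request:
carry_out(motion=[[0, 0, 0, 0, 1], [0, 0, 0, 0, 1], [0, 0, 0, 0, 1], [0, 0, 0, 0, 1], [0, 0, 0, 0, 1], [0, 0, 0, 0, 1], [0, 0, 0, 0, 1]])

```text
t: 28.2
eef_pos: [657.2, 285.4, 14.9]
tcp_rot: [3.141, 0.0, 2.705]
ft_force: [0.2, -0.5, 1.9]
opening: 0.523
grip_force: 30.0
```

Request:
carry_out(motion=[[0, 0, -30, 0, 1], [0, 0, -45, 0, 1], [0, 0, -45, -6.75, 1], [0, 0, -20, -6.75, 1], [0, 0, 0, -6.75, 1], [0, 0, 0, -6.75, 1], [8, -40, 0, 0, 1], [8, -45, 0, 0, 1], [8, -45, 0, 0, 1], [8, -45, 0, 0, 1], [8, -45, 0, 0, 1]])

```text
t: 29.3
eef_pos: [624.1, 62.5, 154.6]
tcp_rot: [-3.142, -0.0, -3.106]
ft_force: [1.1, -0.0, -2.5]
opening: 0.521
grip_force: 30.0
```

```bash
python3 -c "
from h import *
go(579.7,-71.5,150,182)"
```

```text
turn 0.01 then shift x 49.0 y -132.4 z 4.6; j6 now -1.61 at yaw -177.99 pos [624.1  62.5 154.6] F [ 1.1 -0.  -2.5] t 29.3
```

Request:
carry_out(motion=[[16, -42, 0, 0, 1], [16, -45, 0, 0, 1], [17, -45, 0, 0, 1], [0, 0, 0, 0, 1], [0, 0, 0, 0, 1], [0, 0, 0, 0, 1]])

```text
t: 29.9
eef_pos: [580.6, -68.9, 154.7]
tcp_rot: [3.141, -0.0, -3.106]
ft_force: [0.2, 0.2, -1.8]
opening: 0.525
grip_force: 30.0
```

```bash
python3 -c "
from h import *
for i in range(4): w=Cam('wrist')
go(579.7,-71.5,60,182); w.save('w8'); lying(w,(582,-172),53)"
```

```text
turn 0.09 then shift x 1.0 y -3.0 z 94.7; j6 now -1.84 at yaw -177.91 pos [580.6 -68.4 154.7] F [ 0.3 -0.2 -1. ] t 30.1
mid [ 582.05896 -172.8331 ] size [np.float32(43.4), np.float32(52.7)] pad [ 570.2 -173.5] off 11.9 +z dir -178.0
```

View pics/w8.png

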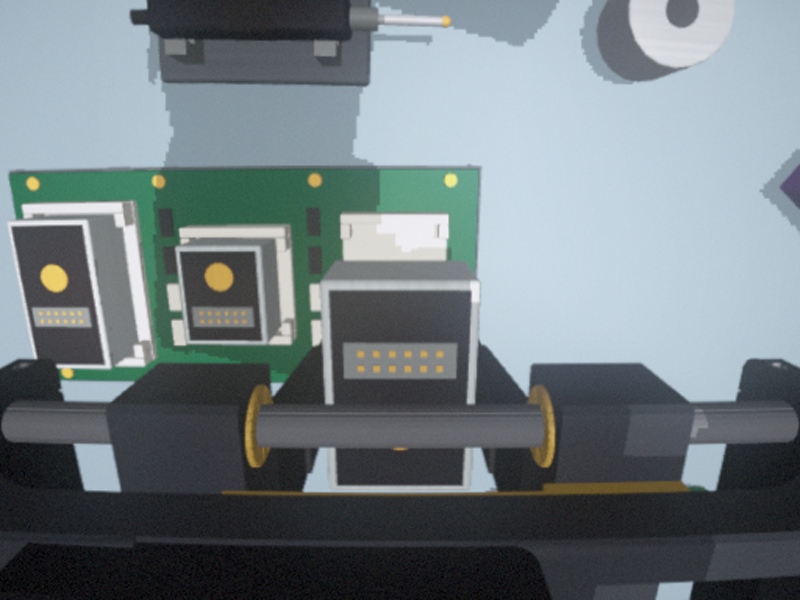

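M is held above its nest, whose end wall spans (341–449, 214). S and L are both seated face up, and the probe lies in its cradle at the top with its tip at (447,21).

```bash
python3 -c "
from h import *
np.set_printoptions(precision=1,suppress=True)
w=Cam('wrist'); p=w.st['eef_pos']
f=lambda a:np.array(a)/S
e=w.plane([f((341,214)),f((449,214))],29).mean(0)[:2]; b=w.plane([f((323,280)),f((479,280))],p[2]+21.5).mean(0)[:2]
print(p,e,e+46*np.array([.9994,.035]),b,b+38*np.array([.9994,.035]))
print('probe handle ends, tip', w.plane([f((148,17)),f((363,17)),f((447,21))],42), w.plane([f((447,21))],32))"
```

```text
[580.6 -68.4 154.7] [533.4 -73.6] [579.4 -72. ] [540.5 -70.2] [578.5 -68.8]
probe handle ends, tip [[ 431.2 -209.6   42. ]
 [ 429.4  -93.9   42. ]
 [ 429.7  -49.5   42. ]] [[426.8 -48.7  32. ]]
```

Request:
carry_out(motion=[[0, -3.4, 20, 0, 1], [0, 0, 35, 0, 1], [0, 0, 30, 0, 1], [0, 0, 18, 0, 1], [0, 0, 0, 0, 1], [0, 0, 0, 0, 1], [0, 0, 0, 0, 1], [0, 0, 5, 0, 1], [0, 0, 4, 0, 1], [0, 0, 4, 0, 1], [0, 0, 0, 0, 1]])

```text
t: 31.25
eef_pos: [580.3, -72.9, 38.3]
tcp_rot: [3.141, -0.001, -3.107]
ft_force: [0.3, -0.4, -1.0]
opening: 0.523
grip_force: 30.0
```

Request:
carry_out(motion=[[0, 0, 4, 0, 1], [0, 0, 2, 0, 1], [0, 0, 0.7, 0, 1], [0, 0, 0, 0, 1], [0, 0, 0, 0, 0.35], [0, 0, 0, 0, 0], [0, 0, 0, 0, 0], [0, 0, 0, 0, 0], [0, 0, -40, 0, 0], [0, 0, -45, 0, 0], [0, 0, -45, 0, 0], [0, 0, -40, 0, 0]])

```text
t: 32.45
eef_pos: [580.5, -72.9, 204.4]
tcp_rot: [-3.141, 0.001, -3.107]
ft_force: [0.4, -0.6, -0.5]
opening: 0.997
grip_force: 0.0
```

```bash
python3 -c "
from h import *
for i in range(4): w=Cam('wrist')
lying(w,(580,-72),53);lying(w,(586.5,-271),53); lying(w,(582,-172),53)
go(428,-150,150,90)"
```

```text
mid [578.59705  -73.304825] size [np.float32(43.2), np.float32(68.4)] pad [590.8 -73.3] off 12.2 +z dir 1.0
mid [ 585.8517  -271.95566] size [np.float32(43.0), np.float32(84.7)] pad [ 574.3 -273. ] off 11.6 +z dir -178.1
mid [ 581.85956 -172.97311] size [np.float32(43.7), np.float32(52.5)] pad [ 570.1 -173.6] off 11.8 +z dir -178.1
turn 92.00 then shift x -77.1 y -152.5 z 52.6; j6 now -1.84 at yaw -178.00 pos [580.5 -72.9 202.6] F [-1.2  0.9 -0.2] t 32.6
```

Request:
carry_out(motion=[[0, 0, 0, 8.4, 0], [0, 0, 0, 8.4, 0], [0, 0, 0, 8.4, 0], [0, 0, 0, 8.4, 0], [0, 0, 0, 8.4, 0], [0, 0, 0, 8.4, 0], [0, 0, 0, 8.4, 0], [0, 0, 0, 8.4, 0], [0, 0, 0, 8.4, 0], [0, 0, 0, 8.4, 0], [0, 0, 0, 8, 0]])

```text
t: 33.75
eef_pos: [579.9, -72.8, 200.0]
tcp_rot: [-3.139, -0.001, 1.565]
ft_force: [-0.7, 0.6, 0.3]
opening: 1.001
grip_force: 0.0
```

Request:
carry_out(motion=[[-30, -38, 5, 0, 0], [-30, -38, 5, 0, 0], [-30, -38, 5, 0, 0], [-27, -38, 5, 0, 0], [0, 0, 0, 0, 0], [0, 0, 0, 0, 0]])

```text
t: 34.35
eef_pos: [427.8, -190.3, 181.1]
tcp_rot: [-3.14, -0.001, 1.568]
ft_force: [-0.0, -0.9, 0.2]
opening: 0.998
grip_force: 0.0
```

```bash
python3 -c "
from h import *
for i in range(4): w=Cam('wrist')
go(428,-150,26,90); w.save('w9')"
```

```text
turn 0.08 then shift x 39.3 y -1.2 z 155.6; j6 now -0.56 at yaw 90.08 pos [ 429.2 -189.3  181.6] F [0.4 0.6 0.4] t 34.5
```

View pics/w9.png

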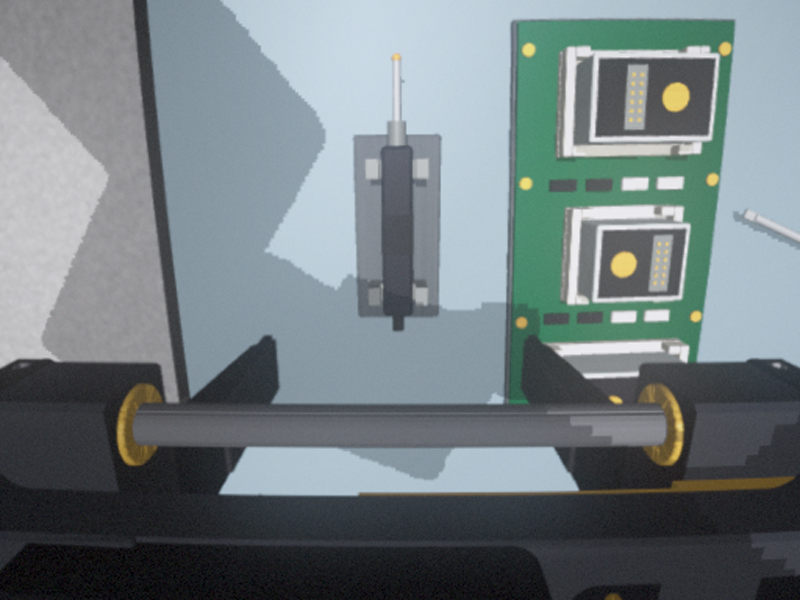

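The probe lies along +y: handle (398, 147–315), tip (396,57), supports at rows 168 and 293. M and S are visible and seated.

```bash
python3 -c "
from h import *
np.set_printoptions(precision=1,suppress=True)
w=Cam('wrist'); f=lambda a:np.array(a)/S
print(w.plane([f((398,147)),f((398,315)),f((383,230)),f((413,230))],42)); t=w.plane([f((396,57))],32); print(t)
print(w.plane([f((372,168)),f((421,168)),f((375,293)),f((420,293))],34)); lying(w,(579,-73),53); lying(w,(582,-172),53)
go(428,-150,26,90)"
```

```text
[[ 428.3 -103.2   42. ]
 [ 428.3 -210.4   42. ]
 [ 418.7 -154.    42. ]
 [ 437.8 -154.    42. ]]
[[427.  -49.7  32. ]]
[[ 411.8 -115.6   34. ]
 [ 442.8 -115.6   34. ]
 [ 412.7 -197.4   34. ]
 [ 443.1 -197.4   34. ]]
mid [578.6 -74. ] size [np.float32(42.2), np.float32(68.9)] pad [591.  -73.2] off 12.4 +z dir 1.9
mid [ 582.  -172.9] size [np.float32(42.3), np.float32(52.5)] pad [ 570.4 -173.5] off 11.7 +z dir -178.6
turn 0.09 then shift x 39.2 y -1.2 z 155.7; j6 now -0.56 at yaw 90.09 pos [ 429.2 -189.2  181.7] F [ 0.4 -0.5 -0. ] t 34.6
```

Request:
carry_out(motion=[[32, -1, 20, 0, 0], [0, 0, 40, 0, 0], [0, 0, 40, 0, 0], [0, 0, 35, 0, 0], [0, 0, 15, 0, 0], [0, 0, 7.5, 0, 0], [0, 0, 0, 0, 0], [0, 0, 0, 0, 0]])

```text
t: 35.4
eef_pos: [428.1, -157.9, 25.2]
tcp_rot: [3.141, 0.0, 1.571]
ft_force: [-0.3, 0.6, 0.1]
opening: 1.0
grip_force: 0.0
```

Request:
carry_out(motion=[[0, 0, 0, 0, 1], [0, 0, 0, 0, 1], [0, 0, 0, 0, 1], [0, 0, 0, 0, 1], [0, 0, 0, 0, 1], [0, 0, 0, 0, 1], [0, 0, 0, 0, 1], [0, 0, 0, 0, 1], [0, 0, 0, 0, 1], [0, 0, 0, 0, 1]])

```text
t: 36.4
eef_pos: [427.6, -157.9, 24.5]
tcp_rot: [3.142, 0.0, 1.571]
ft_force: [-0.3, -1.1, 0.2]
opening: 0.219
grip_force: 0.0
```

```bash
python3 -c "
from h import *
for i in range(4): w=Cam('side')
go(428,-157,150,90)"
```

```text
turn -0.00 then shift x 0.9 y 0.4 z -125.5; j6 now -0.50 at yaw 90.00 pos [ 427.6 -157.9   24.5] F [ 0.1 -0.2  0.1] t 36.6
```

Request:
carry_out(motion=[[0, 0, 0, 0, 1], [0, 0, 0, 0, 1], [0, 0, -20, 0, 1], [0, 0, -40, 0, 1], [0, 0, -40, 0, 1], [0, 0, -20, 0, 1], [0, 0, 0, 8, 1], [0, 0, 0, 8, 1], [0, 0, 0, 8, 1], [0, 0, 0, 8, 1], [0, 0, 0, 8, 1], [0, 0, 0, 8, 1]])

```text
t: 37.8
eef_pos: [427.4, -157.8, 144.5]
tcp_rot: [-3.142, -0.0, 0.727]
ft_force: [-0.0, 0.1, -0.3]
opening: 0.21
grip_force: 30.0
```

Request:
carry_out(motion=[[0, 0, 0, 8, 1], [0, 0, 0, 8, 1], [0, 0, 0, 8, 1], [0, 0, 0, 8, 1], [0, 0, 0, 8, 1], [0, 0, 0, 0, 1], [0, 0, 0, 0, 1]])

```text
t: 38.5
eef_pos: [427.5, -157.9, 144.5]
tcp_rot: [-3.142, 0.0, 0.039]
ft_force: [-0.4, 0.3, -0.4]
opening: 0.212
grip_force: 30.0
```

```bash
python3 -c "
from h import *
for i in range(3): w=Cam('wrist')
w.save('w10'); go(460.5,-173,60,2)"
```

```text
turn 0.14 then shift x 32.5 y 16.3 z 84.5; j6 now 1.03 at yaw 2.14 pos [ 427.5 -157.9  144.5] F [-0.6  0.4 -0.6] t 38.6
```

View pics/w10.png

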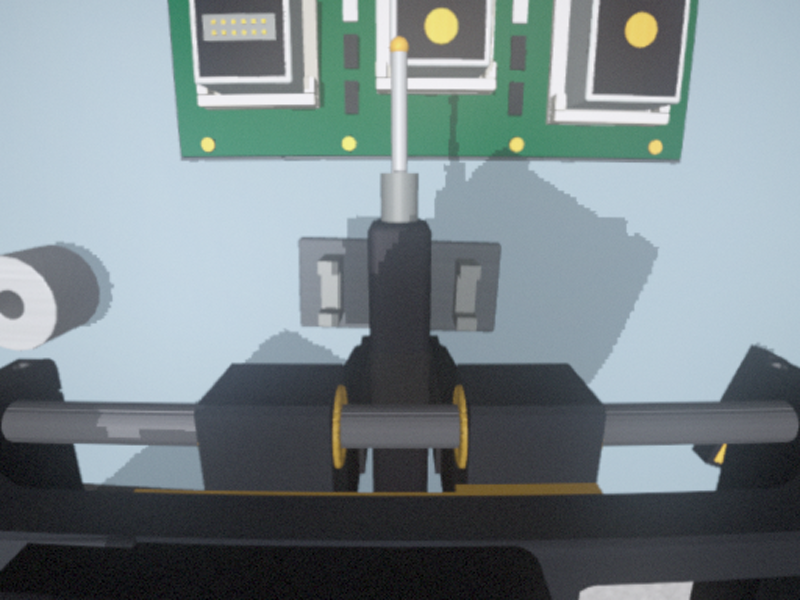

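The tip is at (399,44), with the needle along tool +x. There's a thick ferrule at rows 172–222, so M, whose pad is at its far end, will be approached from the +x side.

```bash
python3 -c "
from h import *
np.set_printoptions(precision=1,suppress=True)
w=Cam('wrist'); f=lambda a:np.array(a)/S; z=w.st['eef_pos'][2]+7.5
P=w.plane([f((399,44)),f((399,172)),f((399,222))],z); print(P-w.st['eef_pos'])
lying(w,(582,-173),53)
go(460.5,-173.3,70,2)"
```

```text
[[109.1   3.5   7.5]
 [ 71.6   2.1   7.5]
 [ 55.9   1.5   7.5]]
mid [ 568.9 -173.4] size [np.float32(25.8), np.float32(42.6)] pad [ 570.3 -173.3] off 1.4 +z dir 92.5
turn 0.11 then shift x 32.4 y 16.5 z 74.6; j6 now 1.04 at yaw 2.11 pos [ 427.5 -157.9  144.6] F [ 1.2 -0.7 -0.8] t 38.7
```

Request:
carry_out(motion=[[16, 10, 30, 0, 1], [15.3, 10.5, 30, 0, 1], [0, 0, 18, 0, 1], [0, 0, 7, 0, 1], [0, 0, 0, 0, 1], [0, 0, 0, 0, 1], [0, 0, 0, 0, 1]])

```text
t: 39.4
eef_pos: [459.8, -177.4, 60.6]
tcp_rot: [3.141, -0.001, 0.035]
ft_force: [-0.5, 0.2, -0.4]
opening: 0.21
grip_force: 30.0
```

```bash
python3 -c "
from h import *
for i in range(4): w=Cam('wrist')
np.set_printoptions(precision=1,suppress=True)
z=w.st['eef_pos'][2]+7.5
hsv=cv2.cvtColor(w.img,cv2.COLOR_RGB2HSV)
m=((hsv[:,:,0]>8)&(hsv[:,:,0]<36)&(hsv[:,:,1]>70)&(hsv[:,:,2]>90)).astype(np.uint8)
n,l,s,ce=cv2.connectedComponentsWithStats(m)
for i in range(1,n):
    if s[i,4]>8 and ce[i][1]<120 and 200<ce[i][0]<320: print(ce[i],s[i],w.plane([ce[i]],z)[0],w.plane([ce[i]],53)[0])
go(459.5,-177.3,48,2)
w.save('w11',(170,0,340,128))"
```

```text
[253.4  30.6] [238  16  33  34 705] [ 567.8 -173.3   67.8] [ 571.4 -173.1   53. ]
turn 0.01 then shift x -0.2 y -0.1 z 12.2; j6 now 1.03 at yaw 2.01 pos [ 459.7 -177.4   60.2] F [ 0.1 -0.4 -0.4] t 39.6
```

View pics/w11.png

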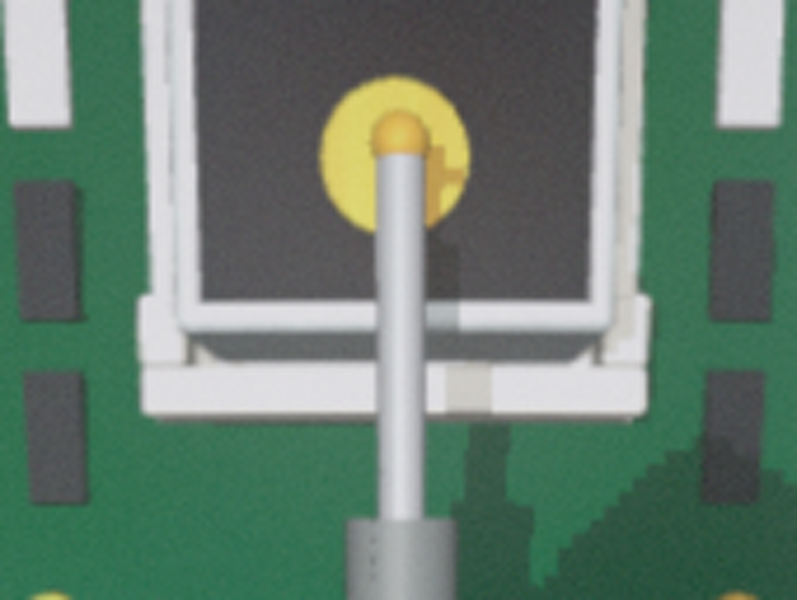

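The tip hangs centred over S's pad at (400,135) in the crop, with the pad spanning 322–470. Now I'll lower it onto the pad.

Request:
carry_out(motion=[[0, 0, 5, 0, 1], [0, 0, 4, 0, 1], [0, 0, 2, 0, 1], [0, 0, 1, 0, 1], [0, 0, 0, 0, 1], [0, 0, 0, 0, 1]])

```text
t: 40.2
eef_pos: [459.5, -177.3, 47.6]
tcp_rot: [-3.142, -0.0, 0.035]
ft_force: [-0.5, 0.4, 1.1]
opening: 0.205
grip_force: 30.0
```

```bash
python3 -c "
from h import *
for i in range(3): w=Cam('side')
go(459.5,-177.3,48,2)"
```

```text
turn -0.00 then shift x -0.0 y -0.0 z -0.4; j6 now 1.03 at yaw 2.00 pos [ 459.5 -177.3   47.6] F [-0.4  0.3  0.4] t 40.4
```

Request:
carry_out(motion=[[0, 0, 0.7, 0, 1], [0, 0, 0.7, 0, 1], [0, 0, 0, 0, 1], [0, 0, 0, 0, 1], [0, 0, 0, 0, 1]])

```text
t: 40.85
eef_pos: [459.6, -177.3, 46.2]
tcp_rot: [3.142, -0.0, 0.035]
ft_force: [-1.1, 0.4, 2.3]
opening: 0.209
grip_force: 30.0
```

Request:
carry_out(motion=[[0, 0, 0.5, 0, 1], [0, 0, 0, 0, 1], [0, 0, 0, 0, 1], [0, 0, 0, 0, 1], [0, 0, 0, 0, 1], [0, 0, 0, 0, 1], [0, 0, -20, 0, 1], [0, 0, -40, 0, 1], [0, 0, -40, 0, 1], [0, 0, 0, 0, 1]])

```text
t: 41.85
eef_pos: [461.2, -178.1, 149.6]
tcp_rot: [3.138, -0.006, 0.035]
ft_force: [1.1, 0.0, -1.7]
opening: 0.206
grip_force: 30.0
```

```bash
python3 -c "
from h import *
np.set_printoptions(precision=1,suppress=True)
for i in range(2): w=Cam('wrist')
lying(w,(578.6,-73),53); go(698,-69.5,145,-178)
z=w.st['eef_pos'][2]+7.5
hsv=cv2.cvtColor(w.img,cv2.COLOR_RGB2HSV)
m=((hsv[:,:,0]>8)&(hsv[:,:,0]<36)&(hsv[:,:,1]>70)&(hsv[:,:,2]>90)).astype(np.uint8)
n,l,s,ce=cv2.connectedComponentsWithStats(m)
for i in range(1,n):
    if s[i,4]>8 and ce[i][1]<120 : print(ce[i],s[i],w.plane([ce[i]],z)[0]-w.st['eef_pos'],w.plane([ce[i]],53)[0])"
```

```text
mid [578.9 -73.9] size [np.float32(43.0), np.float32(68.8)] pad [590.9 -73.2] off 12.0 +z dir 1.9
turn 180.00 then shift x -242.0 y 99.4 z 0.9; j6 now 1.03 at yaw 2.00 pos [ 459.6 -177.3  145.9] F [-0.8 -0.9 -1.2] t 42.0
[127.5  30.5] [117  19  22  24 402] [106.8  63.7   7.5] [590.9 -73.2  53. ]
[255.4  27. ] [250  22  12  10 103] [109.7   3.2   7.5] [ 595.8 -173.8   53. ]
[377.8  61.9] [368  51  21  23 375] [ 96.8 -56.5   7.5] [ 574.2 -272.9   53. ]
[247.4  61.4] [244  52   7  20 110] [94.2  6.5  7.5] [ 570.  -168.3   53. ]
[262.1  61.4] [261  55   4  14  43] [94.5 -0.5  7.5] [ 570.5 -180.    53. ]
```

Request:
carry_out(motion=[[0, 0, 0, -8.5, 1], [0, 0, 0, -8.5, 1], [0, 0, 0, -8.5, 1], [0, 0, 0, -8.5, 1], [0, 0, 0, -8.5, 1], [0, 0, 0, -8.5, 1], [0, 0, 0, -8.5, 1], [0, 0, 0, -8.5, 1], [0, 0, 0, -8.5, 1], [0, 0, 0, -8.5, 1], [0, 0, 0, -8.5, 1]])

```text
t: 43.05
eef_pos: [458.9, -177.0, 143.8]
tcp_rot: [-3.139, -0.002, 1.673]
ft_force: [0.2, 0.4, -0.6]
opening: 0.206
grip_force: 30.0
```

Request:
carry_out(motion=[[0, 0, 0, -8.5, 1], [0, 0, 0, -8.5, 1], [0, 0, 0, -8.5, 1], [0, 0, 0, -8.5, 1], [0, 0, 0, -8.5, 1], [0, 0, 0, -8.5, 1], [0, 0, 0, -8.5, 1], [0, 0, 0, -8.5, 1], [0, 0, 0, -8.5, 1], [0, 0, 0, -8.5, 1], [0, 0, 0, -1.5, 1], [0, 0, 0, 0, 1]])

```text
t: 44.25
eef_pos: [459.2, -177.1, 144.6]
tcp_rot: [3.141, -0.002, -3.11]
ft_force: [-0.6, -0.6, -0.0]
opening: 0.206
grip_force: 30.0
```

```bash
python3 -c "
from h import *
go(701.4,-69.4,60,182)"
```

```text
turn -0.16 then shift x -245.9 y 99.2 z 84.6; j6 now -2.11 at yaw -178.16 pos [ 459.2 -177.1  144.6] F [-0.6 -0.6 -0. ] t 44.2
```

Request:
carry_out(motion=[[-35, 14, 0, -0.1, 1], [-42, 17, 0, 0, 1], [-42, 17, 0, 0, 1], [-42, 17, 0, 0, 1], [-42, 17, 0, 0, 1], [-43, 17.2, 0, 0, 1], [0, 0, 30, 0, 1], [0, 0, 35, 0, 1], [0, 0, 18, 0, 1], [0, 0, 0, 0, 1], [0, 0, 0, 0, 1]])

```text
t: 45.35
eef_pos: [701.9, -69.3, 62.6]
tcp_rot: [3.141, -0.0, -3.107]
ft_force: [0.1, -0.2, -0.1]
opening: 0.206
grip_force: 30.0
```

```bash
python3 -c "
from h import *
for i in range(4): w=Cam('wrist')
go(701.4,-69.4,48,182)
w.save('w12',(170,0,340,128))"
```

```text
turn 0.06 then shift x 0.9 y -0.0 z 16.1; j6 now -1.80 at yaw -177.94 pos [702.3 -69.4  64.1] F [ 0.3 -1.   0.3] t 45.5
```

View pics/w12.png

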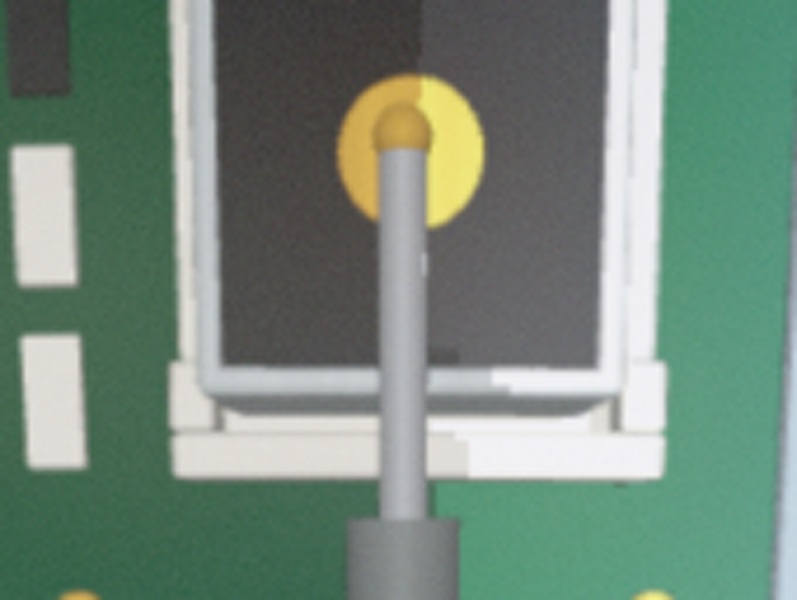

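The tip is above M's pad at (402,128), with the pad spanning 337–484. Lowering now.

Request:
carry_out(motion=[[0, 0, 8, 0, 1], [0, 0, 5, 0, 1], [0, 0, 3, 0, 1], [0, 0, 1, 0, 1], [0, 0, 0.5, 0, 1], [0, 0, 0, 0, 1], [0, 0, 0, 0, 1], [0, 0, 0, 0, 1], [0, 0, 0, 0, 1]])

```text
t: 46.45
eef_pos: [701.7, -69.2, 45.3]
tcp_rot: [-3.142, 0.0, -3.105]
ft_force: [-2.3, 0.4, 3.7]
opening: 0.206
grip_force: 30.0
```

Contact force is about 4 N. I'll hold, lift, then turn back for L.

Request:
carry_out(motion=[[0, 0, 0, 0, 1], [0, 0, 0, 0, 1], [0, 0, 0, 0, 1], [0, 0, 0, 0, 1], [0, 0, -20, 0, 1], [0, 0, -45, 0, 1], [0, 0, -35, 0, 1], [44, -17, 0, 0, 1], [44, -17, 0, 0, 1], [44, -17, 0, 0, 1], [44, -17, 0, 0, 1], [44, -17, 0, 0, 1]])

```text
t: 47.65
eef_pos: [483.6, -162.7, 145.1]
tcp_rot: [-3.141, 0.001, -3.105]
ft_force: [0.7, -1.0, -0.1]
opening: 0.206
grip_force: 30.0
```

Request:
carry_out(motion=[[24, -20, 0, 8.5, 1], [0, 0, 0, 8.5, 1], [0, 0, 0, 8.5, 1], [0, 0, 0, 8.5, 1], [0, 0, 0, 8.5, 1], [0, 0, 0, 8.5, 1], [0, 0, 0, 8.5, 1], [0, 0, 0, 8.5, 1], [0, 0, 0, 8.5, 1], [0, 0, 0, 8.5, 1], [0, 0, 0, 8.5, 1]])

```text
t: 48.75
eef_pos: [462.1, -183.2, 145.1]
tcp_rot: [3.141, 0.0, 1.54]
ft_force: [-0.3, 0.3, -0.1]
opening: 0.207
grip_force: 30.0
```

Request:
carry_out(motion=[[0, 0, 0, 8.5, 1], [0, 0, 0, 8.5, 1], [0, 0, 0, 8.5, 1], [0, 0, 0, 8.5, 1], [0, 0, 0, 8.5, 1], [0, 0, 0, 8.5, 1], [0, 0, 0, 8.5, 1], [0, 0, 0, 8.5, 1], [0, 0, 0, 8.5, 1], [0, 0, 0, 8.5, 1], [0, 0, 0, 1.5, 1], [0, 0, 0, 0, 1]])

```text
t: 49.95
eef_pos: [461.9, -183.1, 145.1]
tcp_rot: [3.141, -0.0, 0.04]
ft_force: [0.3, -0.1, -0.6]
opening: 0.21
grip_force: 30.0
```

```bash
python3 -c "
from h import *
for i in range(2): w=Cam('wrist')
lying(w,(586,-272),53)
go(463.3,-276.8,62,2)"
```

```text
mid [ 582.64453 -272.26196] size [np.float32(43.1), np.float32(77.7)] pad [ 574.2 -272.8] off 8.5 +z dir -178.1
turn 0.29 then shift x -1.8 y 93.7 z 83.1; j6 now 1.02 at yaw 2.29 pos [ 461.9 -183.1  145.1] F [-0.8  0.2 -0.5] t 50.0
```

Request:
carry_out(motion=[[0, 30, 0, 0.3, 1], [-1.5, 35, 20, 0, 1], [0, 28.5, 30, 0, 1], [0, 0, 25, 0, 1], [0, 0, 8, 0, 1], [0, 0, 0, 0, 1], [0, 0, 0, 0, 1], [0, 0, 0, 0, 1]])

```text
t: 50.85
eef_pos: [464.0, -276.4, 63.4]
tcp_rot: [3.14, -0.002, 0.033]
ft_force: [0.2, 0.3, -1.2]
opening: 0.204
grip_force: 30.0
```

```bash
python3 -c "
from h import *
for i in range(4): w=Cam('wrist')
go(463.3,-276.8,46,2)
w.save('w13',(170,0,340,128))"
```

```text
turn -0.17 then shift x -0.4 y 0.2 z 16.9; j6 now 0.88 at yaw 1.83 pos [ 463.7 -276.6   62.9] F [-0.4 -0.5 -0.7] t 51.0
```

View pics/w13.png

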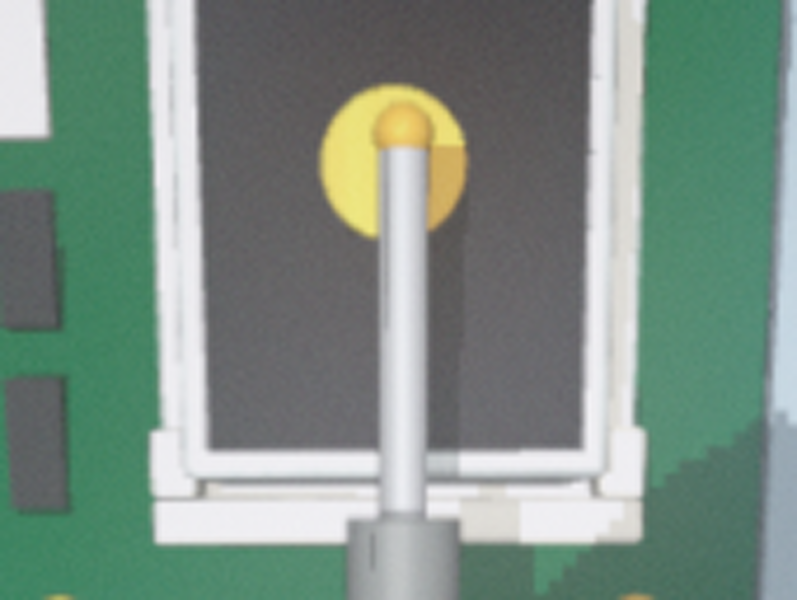

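The tip is over L's pad at (403,126) and the ferrule (row 518) clears the module edge (row 470). Lowering.

Request:
carry_out(motion=[[-0.5, 0, 7, 0, 1], [0, 0, 5, 0, 1], [0, 0, 3, 0, 1], [0, 0, 1, 0, 1], [0, 0, 0.5, 0, 1], [0, 0, 0, 0, 1], [0, 0, 0, 0, 1], [0, 0, 0, 0, 1], [0, 0, 0, 0, 1]])

```text
t: 51.95
eef_pos: [462.9, -276.6, 45.7]
tcp_rot: [3.141, -0.0, 0.031]
ft_force: [0.0, 0.5, 2.0]
opening: 0.206
grip_force: 30.0
```

Request:
carry_out(motion=[[0, 0, 0.5, 0, 1], [0, 0, 0, 0, 1], [0, 0, 0, 0, 1], [0, 0, 0, 0, 1], [0, 0, 0, 0, 1], [0, 0, -20, 0, 1], [0, 0, -45, 0, 1], [0, 0, -40, 0, 1], [-10, -40, 0, 0, 1], [-10, -40, 0, 0, 1], [-10, -35, 0, 0, 1]])

```text
t: 53.05
eef_pos: [428.5, -161.1, 150.2]
tcp_rot: [-3.142, -0.0, 0.031]
ft_force: [0.0, 0.2, -0.6]
opening: 0.211
grip_force: 30.0
```

Request:
carry_out(motion=[[0, 0, 0, -8, 1], [0, 0, 0, -8, 1], [0, 0, 0, -8, 1], [0, 0, 0, -8, 1], [0, 0, 0, -8, 1], [0, 0, 0, -8, 1], [0, 0, 0, -8, 1], [0, 0, 0, -8, 1], [0, 0, 0, -8, 1], [0, 0, 0, -8, 1], [0, 0, 0, -8.2, 1], [0, 0, 0, 0, 1]])

```text
t: 54.25
eef_pos: [429.2, -162.5, 149.9]
tcp_rot: [-3.141, -0.0, 1.573]
ft_force: [-0.7, 0.7, -1.2]
opening: 0.207
grip_force: 30.0
```

```bash
python3 -c "
from h import *
for i in range(3): w=Cam('wrist')
go(427.8,-157.9,50,90)"
```

```text
turn -0.23 then shift x 4.7 y -1.5 z 100.1; j6 now -0.50 at yaw 89.77 pos [ 429.3 -162.6  150.1] F [-0.4  0.4 -1. ] t 54.4
```

Request:
carry_out(motion=[[4.7, -1.5, 20, -0.2, 1], [0, 0, 40, 0, 1], [0, 0, 40, 0, 1], [0, 0, 0, 0, 1], [0, 0, 0, 0, 1], [0, 0, 0, 0, 1]])

```text
t: 55.0
eef_pos: [428.5, -158.3, 51.7]
tcp_rot: [3.14, 0.001, 1.573]
ft_force: [-0.3, 0.4, 0.1]
opening: 0.214
grip_force: 30.0
```

```bash
python3 -c "
from h import *
for i in range(4): w=Cam('wrist')
go(427.8,-157.9,24.5,90)"
```

```text
turn 0.19 then shift x 0.2 y -0.5 z 26.9; j6 now -0.50 at yaw 90.19 pos [ 428.3 -158.1   51.4] F [-0.5  0.9 -0.3] t 55.2
```

Request:
carry_out(motion=[[0, -0.5, 8, 0.2, 1], [0, 0, 7, 0, 1], [0, 0, 5, 0, 1], [0, 0, 4, 0, 1], [0, 0, 2.5, 0, 1], [0, 0, 0, 0, 1], [0, 0, 0, 0, 1]])

```text
t: 55.9
eef_pos: [427.1, -157.7, 23.7]
tcp_rot: [-3.141, -0.0, 1.571]
ft_force: [-1.6, 1.6, 7.8]
opening: 0.21
grip_force: 30.0
```

Request:
carry_out(motion=[[0, 0, 0, 0, 0.5], [0, 0, 0, 0, 0.3], [0, 0, 0, 0, 0], [0, 0, 0, 0, 0], [0, 0, 0, 0, 0], [0, 0, -30, 0, 0], [-10, 0, -45, 0, 0], [-15, 0, -45, 0, 0], [-15, 0, -45, 0, 0], [0, 0, 0, 0, 0], [0, 0, 0, 0, 0]])

```text
t: 57.0
eef_pos: [427.2, -198.1, 189.2]
tcp_rot: [3.14, 0.001, 1.57]
ft_force: [-0.1, 0.7, -0.1]
opening: 0.99
grip_force: 0.0
```

```bash
python3 -c "
from h import *
np.set_printoptions(precision=1,suppress=True)
for i in range(3): w=Cam('wrist')
w.save('w14'); go(428,-158,25,90)
for a in [(579,-73),(582,-173)]: lying(w,a,53)"
```

```text
turn 0.01 then shift x 39.3 y 1.3 z 162.4; j6 now -0.57 at yaw 90.01 pos [ 426.7 -197.3  187.4] F [-0.9  0.2 -0.1] t 57.1
mid [578.7 -74.1] size [np.float32(42.4), np.float32(68.9)] pad [591.2 -73.3] off 12.5 +z dir 1.9
mid [ 584.6 -171.4] size [np.float32(42.2), np.float32(52.6)] pad [ 573.1 -172. ] off 11.5 +z dir -177.7
```

View pics/w14.png

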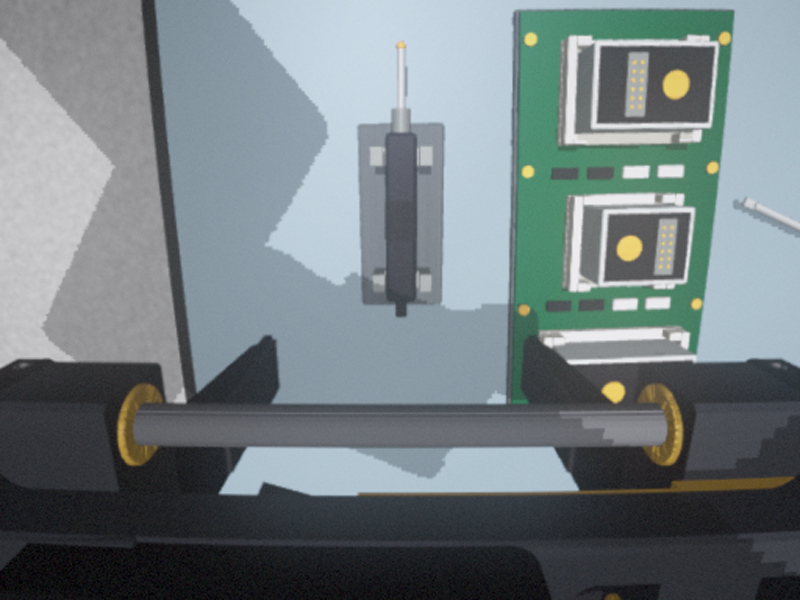

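The probe is back in its cradle and M is seated. S has shifted about 2.5 mm inside its pocket but is still seated flat. I'll check L and confirm S.

Request:
carry_out(motion=[[-40, 0, -10, 0, 0], [-45, 10, -10, 0, 0], [-35, 20, -10, 0, 0], [0, 0, 0, 0, 0], [0, 0, 0, 0, 0]])

```text
t: 57.65
eef_pos: [456.9, -317.6, 216.8]
tcp_rot: [-3.139, -0.002, 1.57]
ft_force: [-0.7, 0.3, 0.1]
opening: 1.002
grip_force: 0.0
```

```bash
python3 -c "
from h import *
np.set_printoptions(precision=1,suppress=True)
for i in range(4): w=Cam('wrist')
for a in [(579,-73),(582,-173),(586,-272)]: lying(w,a,53)
print(env.state()['t'],env.state()['eef_pos'])
hsv=cv2.cvtColor(w.img,cv2.COLOR_RGB2HSV); g=((hsv[:,:,0]>18)&(hsv[:,:,0]<36)&(hsv[:,:,1]>60)&(hsv[:,:,2]>120)).astype(np.uint8)
n,l,s,ce=cv2.connectedComponentsWithStats(g)
for i in range(1,n):
    p=w.plane([ce[i]],17)[0]
    if s[i,4]>15: print(p,s[i,4])"
```

```text
Traceback (most recent call last):
  File "h.py", line 51, in lying
    n,l,s,ce=cv2.connectedComponentsWithStats(br); j=1+np.argmax(s[1:,4])
                                                       ~~~~~~~~~^^^^^^^^^
ValueError: attempt to get argmax of an empty sequence
```

M is out of view here, so I'll measure only S and L.

```bash
python3 -c "
from h import *
np.set_printoptions(precision=1,suppress=True)
w=Cam('wrist')
for a in [(583,-172),(586,-272)]: lying(w,a,53)
hsv=cv2.cvtColor(w.img,cv2.COLOR_RGB2HSV); g=((hsv[:,:,0]>18)&(hsv[:,:,0]<36)&(hsv[:,:,1]>60)&(hsv[:,:,2]>120)).astype(np.uint8)
n,l,s,ce=cv2.connectedComponentsWithStats(g)
for i in range(1,n):
    if s[i,4]>15: print(w.plane([ce[i]],17)[0],s[i,4])"
```

```text
mid [ 584.8 -171.8] size [np.float32(41.9), np.float32(53.0)] pad [ 573.  -171.8] off 11.8 +z dir -178.3
mid [ 586.  -272.3] size [np.float32(42.3), np.float32(84.5)] pad [ 574.3 -272.7] off 11.8 +z dir -178.3
[ 514.5 -128.8   17. ] 17
[ 585.7 -163.4   17. ] 248
[ 648.3 -220.8   17. ] 43
[ 518. -225.   17.] 40
[ 587.2 -275.7   17. ] 205
[ 651.4 -304.9   17. ] 38
[ 521.  -308.9   17. ] 37
[ 313.7 -394.2   17. ] 51
[ 370.4 -412.5   17. ] 148
[ 699.  -459.8   17. ] 263
[ 213.6 -463.3   17. ] 202
```

```bash
python3 -c "
from cell import env
print(env.job_done())"
```

```text
the job is handed in; nothing more can be done
None
```

The job is handed in, but no verdict came back: all three modules measured seated face up in their own nests (S drifted about 2.5 mm but stayed within 2 mm of nest centre), the pads were probed in order S, M, L, and the probe is back in its cradle.

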